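# Draw a spent filter cartridge out of its deep housing with a pull hook

### The arm

A 7-joint arm with a two-finger parallel gripper is mounted at the origin on a cart in front of the work surface, level with it; the furniture and walls round the work are solid. World frame = base frame: x ahead of the robot, y to its left, z up, the work surface at z = 0. Lengths are in m, angles in rad, forces in N, time in s.
With the tool pointing down it reaches from about 0.4 to 0.85 m from the base axis. Payload 10.4 kg.
Tool frame: the origin (TCP) lies on the centre line of the jaws, within the pads' length; the fingertips stand 22 mm ahead of it and the grasp point (between the pads) lies 3 mm ahead of it; x points along the fingers, y is the direction in which the jaws open and shut, and the axes are right-handed (so a half turn about x gives the same grasp; the last joint's range is limited). The gripper opens to 87 mm and grips with 3 to 60 N. Pads are 19 mm wide; open, the fingers measure 117 mm over their backs; the gripper's body (75 mm by 190 mm) begins 51 mm behind the grasp point.
Start: joints at [-1.365, 0.332, -0.065, 1.46, 0.022, 1.35, -0.088], TCP at [0.142, 0.609, 0.245] pointing down, gripper open.
Joint ranges: [-2.6, 2.6], [-0.5, 2.12], [-1.47, 1.34], [0.16, 2.42], [-1.27, 4.41], [0.06, 2.06], [-2.6, 2.6]. Speed limits (rad/s): [2.22, 2.22, 2.79, 2.79, 3.14, 3.14, 3.14].

### API

Orientations are given as a unit quaternion [x, y, z, w].
In Python, from bench import * gives the robot as it stands.
- The arm moves only by the tool arm_command, never from a script. Its argument "targets" is one flat list of numbers, 7 for each row, row after row: the turn, a rotation vector about the tool's x, y, z in units of 45 degrees (1.0 is 45 degrees), then the shift along the tool's x, y, z in units of 25 mm (1.0 is 25 mm), then the opening, from 0 (shut) to 1 (fully open). In form: [wx, wy, wz, tx, ty, tz, fingers, wx, wy, wz, tx, ty, tz, fingers, ...]. A call has 1 to 12 rows; each row shifts and turns the pose as measured when the row begins, along the tool's axes as they then stand; what a row does not reach is not made up. A row lasts 1/12 s, in which the tool goes at most 41.7 mm and 7.16 degrees, less where a joint would pass 70% of its speed; a pose out of reach is approached as far as the arm can. A call with a number of a shift or a turn outside -1 to 1 is refused whole. A call with a gripper value outside its range is refused whole. The fingers move at their own pace and stop on an object; "newtons" is the grip in N (left out, the last holds). Time passes only in rows, so rows that do not move let the fingers close. It gives the time, the measured TCP pose, the force and the opening at its end, in the units of the state.
- read_state(): the state, without advancing time (a new reading comes with each control period).
- camera(name): name is "scene" or "side" or "wrist"; returns the picture (420x560x3 uint8, red, green, blue); there is no depth.
- calibration(name): a dict with "camera_matrix" (3x3 intrinsics, pixels), "R" (3x3) and "t" (3): a world point X has camera coordinates R X + t; the wrist camera has in their place "tool_from_camera" (4x4, takes a point from camera to tool coordinates, whose origin is the TCP and whose axes are the tool frame's). Camera axes: x right, y down, z forward; pixel columns grow to the right and rows downward; lengths in m; the calibration is good to about 2 mm. A picture is of the moment at which its call begins: read the wrist's pose just before it. calibration takes no time and is no camera call.
- close_job(): hands the job in, once; it reports no verdict.
The state is a dict: "time": time; "joint_positions": joint angles; "joint_vel": joint speeds; "joint_torque": joint torques, N m; "ee_pos": TCP position; "eef_rot": TCP orientation; "ft_force": force on the tool from outside, world axes, zero at the start; "torque": the same for the moment, N m; "width": finger opening in m.
Only numpy, scipy, OpenCV 4.12 (cv2) and the standard library are available. Lean on these libraries where they do the work, as an engineer would, in place of code of your own. Each camera call takes 0.05 s, during which the arm holds its last target.

### The job

Take the pull hook from its rack, catch the red loop of the spent filter cartridge deep in the housing with it, and draw the cartridge out without touching it with the gripper. Carry it over on the hook, lower it gently so that it stands upright in the empty blue bin, and unhook it. Then hang the pull hook back in its rack, all the way in, and leave the valve block, the tape roll and the pliers where they are.

Things in the scene. Friction and masses are not known exactly. Their poses are not given: they have to be found in the camera images.
- housing: Aluminium filter housing, a fixed upright pot 82 mm across on a grey 116 mm square flange, with two side ports. Origin: centre of its underside on the bench, z up. Its round bore on the z axis is 54 mm in diameter, open at the top 140 mm up; the bore's floor is 12 mm up.
- cartridge_top (a point): Centre of the flat top face of the loose filter cartridge, a black and cardboard cylinder 48 mm in diameter, 34 mm tall, 0.2 to 0.4 kg, standing on the bore's floor with up to 3 mm play. z is its axis, up. A red loop is hinged on top (see cartridge_hinge); two black lugs, 10 mm high, at y = +-15.5 mm carry it.
- cartridge_hinge (a point): Hinge of the red loop, 6 mm above cartridge_top, axis = this point's y (the frame is the cartridge's). Loop of 5 mm wire: legs at y = +-15.5 mm, arched crossbar along y, 26 mm from the hinge at its middle. It swings freely and lies over to +x or -x against a stop, 0.5 rad from upright (rarely it balances upright); the side is not reported: feel or look. A push cannot lay it lower.
- puller_grip (a point): Middle of the handle of the pull hook, a loose 167 mm tool, 0.15 kg, hanging upright in the rack. Site z is up along the tool. Orange handle 24 x 24 mm (faces across x and y), from 28 mm below to 34 mm above this point. A steel collar 36 mm across, 4 mm thick, has its underside 32 mm below; a 6 mm shaft runs down from it on the z axis.
- puller_hook (a point): Lowest end of the pull hook's shaft axis, 133 mm under puller_grip, same axes. The J-shaped hook of 5 mm wire points to this point's +x: its bend lies at this height, its upturned tip stands 14 mm from the shaft axis (outer edge 16.5 mm) and rises 13 mm above this point. A wire is caught in the 8.5 mm gap between shaft and tip.
- rack: Blue fixed tool rack, left or right of the housing. Origin on the bench under the point where the tool's shaft hangs, z up. Its forked plate, 84 mm wide in y, x from -30 to 44 mm, has its top 115 mm and underside 109 mm up; the tool's collar lies on it, hook pointing to the rack's +y. Base plate 10 mm thick; a post stands behind from x = 35 mm.
- rack_slot (a point): Point on the plate's top, 115 mm above the rack's origin, same axes: centre of the hung tool's collar underside. The slot is 16 mm wide in y, open at the -x end (x = -30 mm), closed from x = 10 mm on. The hook is wider than the slot: raise the tool 5 to 40 mm, draw it out 50 mm or more along -x, and put it back the same way.
- bin: Empty blue open-front stacking bin, fixed, 146 x 106 x 72 mm (x, y, z), left or right of the housing; origin at the centre of its underside, z up. Inner floor 2 mm up, about 128 x 84 mm; walls 70 mm high, 29 mm at the -x end.
- valve_block: White loose valve block 51x86x72 mm with a brass stub, origin at the centre of its underside. A bystander.
- tape: Loose black roll of tape, 58 mm across, 19 mm high, origin at the centre of its underside. A bystander.
- pliers: Loose red-handled pliers 52x184x16 mm lying on the bench, origin at the centre of the underside. A bystander.
Not all that is in view belongs to the job. What is shaped like the rack but green is not meant.

How it is judged:
On the way, in this order (a step that is already met when the one before it is completed fails the run):
1. the cartridge hangs on the hook, drawn right out of the bore (height (world z) of cartridge_top above 0.174 m and contact force between puller and cartridge above 0.5 N), for 0.2 s.
2. the cartridge stands upright in the bin, off the hook (x of cartridge_top in the frame of bin between -0.05 and 0.05 m and y of cartridge_top in the frame of bin between -0.03 and 0.03 m and height (world z) of cartridge_top below 0.045 m and angle between cartridge_top's own z axis and vertical below 0.12 rad and contact force between puller and cartridge below 0.05 N), for 0.2 s.
At the end, for the whole second after the job is handed in: The cartridge stands upright (within 7 degrees) and at rest on the floor of the blue bin, off the hook; the pull hook hangs upright (within 6 degrees) and at rest in the rack's slot, collar on the plate, within 16 mm of where it hung (20 outward, 12 across) (x of cartridge_top in the frame of bin between -0.05 and 0.05 m and y of cartridge_top in the frame of bin between -0.03 and 0.03 m and height (world z) of cartridge_top below 0.045 m and angle between cartridge_top's own z axis and vertical below 0.12 rad and linear speed of each of cartridge, puller below 0.02 m/s and x of puller_grip in the frame of rack between -0.02 and 0.016 m and y of puller_grip in the frame of rack between -0.012 and 0.012 m and height (world z) of puller_grip between 0.143 and 0.152 m and angle between puller_grip's own z axis and vertical below 0.1 rad); the robot touches nothing.
It fails at once if the gripper's fingers touch the cartridge or its loop (contact force between the fingers and cartridge above 0.5 N).
It fails at once if the cartridge is dropped (falls off the hook faster than 0.6 m/s) (linear speed of cartridge above 0.6 m/s and contact force between puller and cartridge below 0.05 N).
It fails at once if the valve block is pushed more than 30 mm (distance of valve_block from where it was at the start of the episode above 0.03 m).
It fails at once if the tape roll is pushed more than 30 mm (distance of tape from where it was at the start of the episode above 0.03 m).
It fails at once if the pliers is pushed more than 30 mm (distance of pliers from where it was at the start of the episode above 0.03 m).
It also fails if it takes over 72 s, if anything falls off the work surface, if the arm or the gripper's body presses on something with over 40 N, if the wrist force passes 120 N, or if a joint passes its speed limit or range.

## Working session

There is one attempt and no reset: what is moved stays moved. The work goes in short steps, Python scripts to look and compute and a tool call to move; the robot and the scene stay as the last step left them, time stands still between calls to the robot, and variables do not carry over. Pictures are saved under pics/ and viewed, and the job is handed in when it is done.

Besides the shell and the picture viewer there is one more tool, called after "Emit:" by a JSON object that holds its "fn" and its "kwargs". arm_command: Moves the arm, as the interface text tells. Shifts and turns lie within -1 to 1; 1 stands for 25 mm of shift or 45 degrees of turn. Its arguments: {"type":"object","properties":{"targets":{"type":"array","items":{"type":"number","minimum":-1,"maximum":1}},"newtons":{"type":"number"}},"required":["targets"]}

```bash
mkdir -p pics; ls; python3 - <<'E'
from bench import *
import cv2
s=read_state()
for k in s: print(k,s[k])
for n in ["scene","side","wrist"]:
    c=calibration(n); print(n,c)
    im=camera(n); cv2.imwrite(f"pics/{n}0.png",cv2.cvtColor(im,cv2.COLOR_RGB2BGR))
E
```

```text
pics
time 0.0
joint_positions [-1.36459853  0.33285008 -0.06471464  1.4609328   0.02160795  1.34989075
 -0.08847126]
joint_vel [ 8.45182084e-04 -1.12676852e-04 -2.83128045e-04 -1.02074567e-03
  3.70742415e-04  8.21277294e-04 -8.38914349e-05]
joint_torque [-7.19592254e-05 -6.23272991e+01  2.42197764e-02 -3.89884257e+01
 -6.14854437e-02  4.01653675e-02  1.59179040e-04]
ee_pos [0.14167285 0.6083718  0.24377163]
eef_rot [ 0.08020438  0.70251952 -0.08118164  0.70245507]
ft_force [-0.24145836 -0.81748858 -0.35498834]
torque [ 0.01218053 -0.00378651  0.01464206]
width 0.08700013917038947
scene {'camera_matrix': array([[516.59215005,   0.        , 278.20212461],
       [  0.        , 516.59215005, 210.48676822],
       [  0.        ,   0.        ,   1.        ]]), 'R': array([[ 0.87234373, -0.48889194, -0.00104529],
       [-0.30414565, -0.54101926, -0.78408774],
       [ 0.38276865,  0.68431194, -0.62064911]]), 't': array([-0.50232164,  0.2393247 ,  1.25823362])}
side {'camera_matrix': array([[448.29152294,   0.        , 277.01153429],
       [  0.        , 448.29152294, 218.11496375],
       [  0.        ,   0.        ,   1.        ]]), 'R': array([[ 0.85029214, -0.52590055,  0.02078217],
       [-0.19345381, -0.3490167 , -0.91693128],
       [ 0.48946798,  0.77563906, -0.39850362]]), 't': array([-0.5189423 ,  0.1974982 ,  1.08641803])}
wrist {'camera_matrix': array([[301.02337094,   0.        , 281.11852259],
       [  0.        , 301.02337094, 213.11875508],
       [  0.        ,   0.        ,   1.        ]]), 'tool_from_camera': array([[ 4.62812725e-04, -2.53535336e-01,  9.67326015e-01,
        -1.39156827e-01],
       [ 9.99999840e-01,  4.32489936e-04, -3.65090119e-04,
         9.11414771e-04],
       [-3.25795520e-04,  9.67326029e-01,  2.53535496e-01,
        -6.86349416e-02],
       [ 0.00000000e+00,  0.00000000e+00,  0.00000000e+00,
         1.00000000e+00]])}
```

View pics/scene0.png

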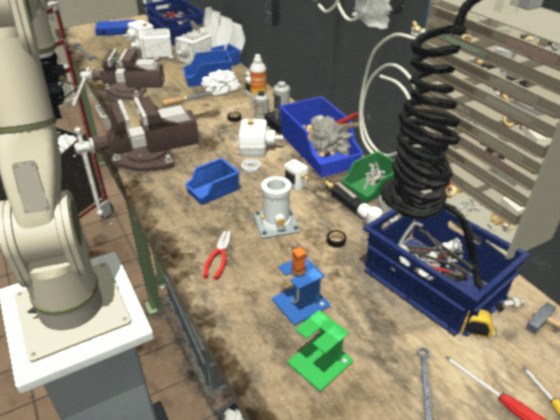

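View pics/side0.png

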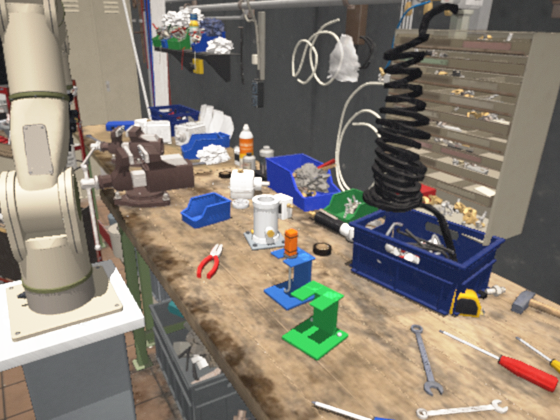

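View pics/wrist0.png

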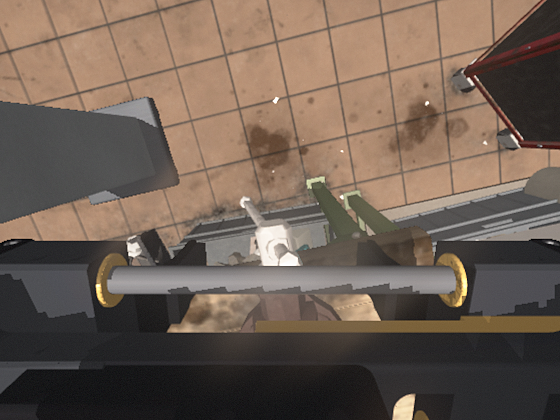

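```bash
cat > h.py <<'E'
from bench import *
import numpy as np, cv2
from scipy.spatial.transform import Rotation as Rn
def cam(n,st=None):
    c=calibration(n);K=c["camera_matrix"]
    if n=="wrist":
        T=np.eye(4);T[:3,:3]=Rn.from_quat(st["eef_rot"]).as_matrix();T[:3,3]=st["ee_pos"]
        W=T@c["tool_from_camera"];R=W[:3,:3].T;t=-R@W[:3,3]
    else: R,t=np.array(c["R"]),np.array(c["t"])
    return K,R,t
def ray(C,uv):
    K,R,t=C
    d=R.T@np.linalg.inv(K)@np.array([uv[0],uv[1],1.]);o=-R.T@t
    return o,d/np.linalg.norm(d)
def onz(C,uv,z):
    o,d=ray(C,uv);return o+d*(z-o[2])/d[2]
def proj(C,X):
    K,R,t=C;p=K@(R@np.array(X)+t);return p[:2]/p[2]
def tri(rays):
    A=np.zeros((3,3));b=np.zeros(3)
    for o,d in rays:
        P=np.eye(3)-np.outer(d,d);A+=P;b+=P@o
    X=np.linalg.solve(A,b)
    return X,[np.linalg.norm((np.eye(3)-np.outer(d,d))@(X-o)) for o,d in rays]
def save(im,name): cv2.imwrite("pics/"+name,cv2.cvtColor(im,cv2.COLOR_RGB2BGR))
E
python3 - <<'E'
from h import *
for n in ["scene","side"]:
    K,R,t=cam(n);print(n,-R.T@t)
    im=cv2.imread(f"pics/{n}0.png")
    if n=="scene": c=im[140:390,170:400]
    else: c=im[170:370,170:370]
    cv2.imwrite(f"pics/{n}_z.png",cv2.resize(c,None,fx=3 if n=="side" else 2.4,fy=3 if n=="side" else 2.4,interpolation=cv2.INTER_CUBIC))
C=cam("scene")
for uv in [(213,180),(276,225),(300,305),(320,365),(215,255),(336,238)]: print(uv,onz(C,uv,0))
E
```

```text
scene [ 0.02937431 -0.97712602  0.96804807]
side [-0.0523075  -1.04665014  0.62481855]
(213, 180) [0.51928539 0.33431853 0.        ]
(276, 225) [ 5.87460579e-01  3.38866055e-02 -1.11022302e-16]
(300, 305) [ 4.90417345e-01 -2.61742832e-01  1.11022302e-16]
(320, 365) [ 0.43954624 -0.43049945  0.        ]
(215, 255) [0.380861   0.00417944 0.        ]
(336, 238) [ 0.707596   -0.09926994  0.        ]
```

View pics/scene_z.png

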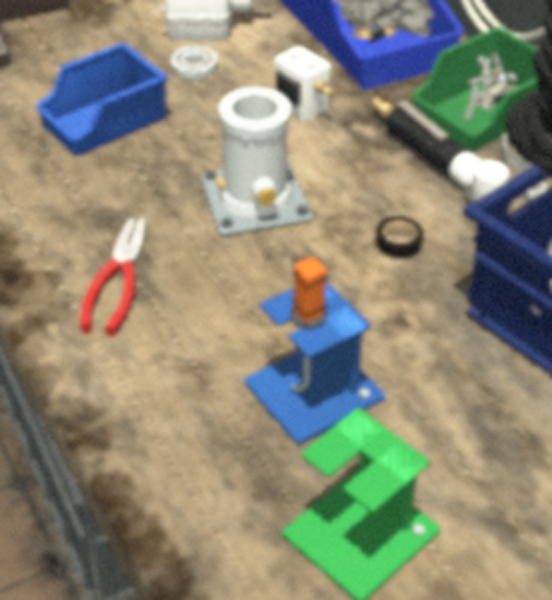

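View pics/side_z.png

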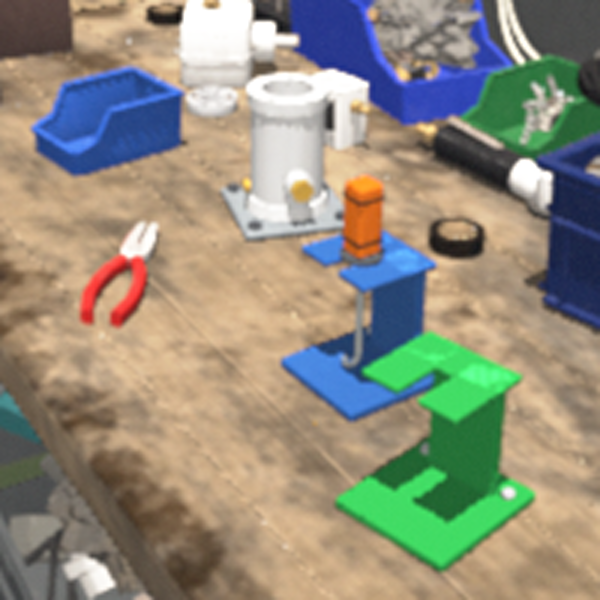

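```bash
python3 - <<'E'
from h import *
S=cam("scene");D=cam("side")
s=lambda u,v:(170+u/2.4,140+v/2.4)
d=lambda u,v:(170+u/3,170+v/3)
def t(name,a,b):
    X,e=tri([ray(S,s(*a)),ray(D,d(*b))]);print(name,X.round(4),np.round(e,4))
t("handle top ctr",(311,268),(364,186))
t("plate left",(262,305),(303,250))
t("plate right",(370,325),(437,262))
t("plate front",(303,352),(360,289))
t("base left",(245,383),(282,361))
t("base front",(298,441),(352,418))
t("hook bend",(302,388),(352,365))
t("housing top c",(255,107),(287,88))
t("flange L",(202,173),(222,186)); t("flange F",(225,233),(248,238));t("flange R",(312,213),(347,225))
t("bin top backR",(165,73),(181,93)); t("bin topback L",(122,44),(125,69)); t("bin bottom front",(78,151),(75,172));t("bin bottom left",(42,110),(35,140));
t("bin bot right",(165,112),(181,140))
for n,uv,z in [("topc",(255,107),.14),("plateL",(262,305),.115),("plateR",(370,325),.115),("plateF",(303,352),.115),("flL",(202,173),0.01),("flF",(225,233),0),("flR",(312,213),.0),("binF",(78,151),0),("binL",(42,110),0),("binR",(165,112),0)]:
    print(n,onz(S,s(*uv),z).round(4))
E
```

```text
handle top ctr [ 0.4881 -0.2552  0.1738] [0.0001 0.0001]
plate left [ 0.4569 -0.2164  0.1071] [0.0003 0.0003]
plate right [ 0.5304 -0.2985  0.1152] [0.0007 0.0007]
plate front [ 0.4617 -0.2906  0.1063] [0.0016 0.0016]
base left [ 0.4349 -0.2211  0.0104] [0.0001 0.0001]
base front [ 0.4495 -0.3048 -0.0008] [0.0011 0.0011]
hook bend [ 0.4822 -0.2555  0.0105] [0.0002 0.0002]
housing top c [0.5952 0.0458 0.1345] [0.0002 0.0002]
flange L [0.555  0.1113 0.0072] [0.0008 0.0008]
flange F [ 0.5313  0.0085 -0.003 ] [0.0019 0.0019]
flange R [ 6.46e-01  3.00e-04 -1.34e-02] [0.0028 0.0028]
bin top backR [0.5837 0.2682 0.0551] [0.0003 0.0003]
bin topback L [0.5564 0.3536 0.0613] [0.0039 0.0039]
bin bottom front [ 0.4418  0.2432 -0.004 ] [0.0019 0.0019]
bin bottom left [ 0.4358  0.3522 -0.0052] [0.0012 0.0012]
bin bot right [0.576  0.2567 0.0018] [0.001 0.001]
topc [0.5916 0.0389 0.14  ]
plateL [ 0.4532 -0.2236  0.115 ]
plateR [ 0.53   -0.2978  0.115 ]
plateF [ 0.4562 -0.2965  0.115 ]
flL [0.5541 0.1076 0.01  ]
flF [0.5313 0.0043 0.    ]
flR [ 0.6397 -0.0148  0.    ]
binF [0.4417 0.2371 0.    ]
binL [0.4347 0.3444 0.    ]
binR [0.5763 0.2596 0.    ]
```

```bash
cat >> h.py <<'E'
def go(p,yaw=None,w=None):
    """print tool-axis shift in units(25mm) to world p, and yaw turn about tool x units (45deg). yaw: world heading of tool z"""
    s=read_state();R=Rn.from_quat(s["eef_rot"]).as_matrix()
    print("t",round(s["time"],2),"pos",np.round(s["ee_pos"],4),"toolz",R[:,2].round(3),"heading",round(np.degrees(np.arctan2(R[1,2],R[0,2])),2),"tilt",np.degrees(np.arccos(-R[2,0])).round(2),"q7",np.round(s["joint_positions"][6],2),"w",round(s["width"],4),"F",np.round(s["ft_force"],2))
    d=R.T@(np.array(p)-s["ee_pos"])/.025
    print("shift units tool:",d.round(2),"n",abs(d).max().round(1))
    if yaw is not None:
        # desired R: x down, z heading yaw
        z=np.array([np.cos(yaw),np.sin(yaw),0]);x=np.array([0,0,-1.]);y=np.cross(z,x)
        T=np.column_stack([x,y,z])
        rv=Rn.from_matrix(R.T@T).as_rotvec()
        print("turn units:",(np.degrees(rv)/45).round(3),"rows>=",np.degrees(np.linalg.norm(rv))/7.16)
E
python3 - <<'E'
from h import *
print(Rn.from_quat(read_state()["eef_rot"]).as_matrix().round(3))
go([.45,.40,.36],0)
S=cam("scene")
for uv in [(150,155),(110,110),(190,140),(118,160)]: print(onz(S,uv,0.0))
E
```

```text
[[-0.     0.227  0.974]
 [-0.001  0.974 -0.227]
 [-1.    -0.001  0.   ]]
t 0.15 pos [0.1417 0.6085 0.244 ] toolz [ 0.974 -0.227  0.   ] heading -13.11 tilt 0.06 q7 -0.09 w 0.087 F [0.51 0.54 0.39]
shift units tool: [-4.64 -5.33 13.9 ] n 13.9
turn units: [-0.291 -0.     0.001] rows>= 1.8305700290621203
[ 3.88571576e-01  5.82359728e-01 -1.11022302e-16]
[0.35612603 0.98619305 0.        ]
[0.54843157 0.60950852 0.        ]
[0.28214687 0.60537509 0.        ]
```

Emit:
{"fn": "arm_command", "kwargs": {"targets": [0,0,0,-1,0,0,1,0,0,0,-1,0,0,1,0,0,0,-1,-0.5,0.3,1,0,0,0,-0.5,-1,0.8,1,0,0,0,0,-1,1,1,0,0,0,0,-1,1,1,0,0,0,0,-1,1,1,0,0,0,0,-1,1,1,0,0,0,0,0,1,1,0,0,0,0,0,1,1,0,0,0,0,0,1,1,0,0,0,0,0,1,1]}}

```text
time: 1.15
ee_pos: [0.3328, 0.4152, 0.3325]
eef_rot: [0.075, 0.704, -0.079, 0.702]
ft_force: [0.9, 0.2, 0.8]
width: 0.0872
```

```bash
python3 - <<'E'
from h import *
go([.48,.16,.34])
E
```

```text
t 1.15 pos [0.3328 0.4152 0.3325] toolz [ 0.976 -0.216 -0.002] heading -12.48 tilt 0.41 q7 0.38 w 0.0872 F [0.95 0.19 0.82]
shift units tool: [-0.26 -8.7   7.95] n 8.7
```

Emit:
{"fn": "arm_command", "kwargs": {"targets": [0,0,0,0,-0.5,1,1,0,0,0,0,-0.5,1,1,0,0,0,0,-0.5,1,1,0,0,0,0,-0.5,1,1,0,0,0,0,-0.5,1,1,0,0,0,0,-0.5,1,1,0,0,0,0,-0.5,1,1,0,0,0,0,-0.5,1,1,0,0,0,0,0,0,1,0,0,0,0,0,0,1]}}

```text
time: 1.98
ee_pos: [0.5179, 0.262, 0.3297]
eef_rot: [0.075, 0.704, -0.083, 0.701]
ft_force: [0.4, -0.1, -0.4]
width: 0.0867
```

```bash
python3 - <<'E'
from h import *
go([.50,.12,.34])
save(camera("wrist"),"w1.png")
E
```

```text
t 1.98 pos [0.5179 0.262  0.3297] toolz [ 0.975 -0.222 -0.003] heading -12.84 tilt 0.72 q7 0.85 w 0.0867 F [ 0.35 -0.14 -0.37]
shift units tool: [-0.34 -5.7   0.56] n 5.7
```

View pics/w1.png

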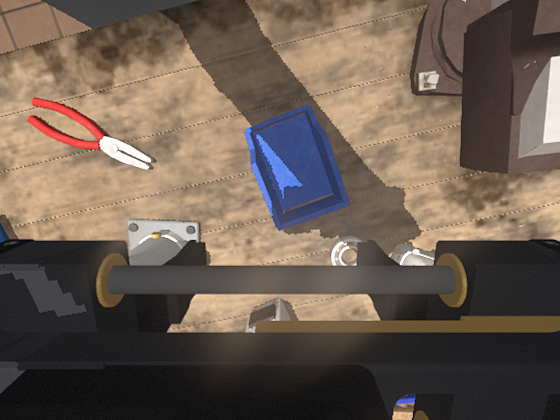

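```bash
python3 - <<'E'
from h import *
im=cv2.imread("pics/w1.png")
cv2.imwrite("pics/w1z.png",cv2.resize(im[80:260,100:380],None,fx=2.85,fy=2.85,interpolation=cv2.INTER_CUBIC))
E
```

```text
(no output)
```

View pics/w1z.png

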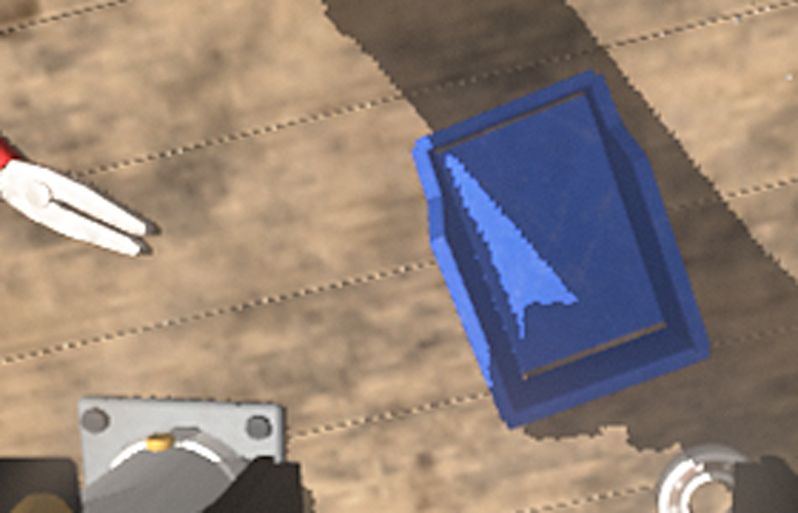

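```bash
python3 - <<'E'
from h import *
st=read_state()
C=cam("wrist",st)
z=lambda u,v:(100+u/2.85,80+v/2.85)
P=[onz(C,z(*p),.002) for p in [(440,150),(585,95),(665,325),(525,378)]]
for p in P: print(p.round(4))
print("c",np.mean(P,axis=0))
P=np.array(P)
for i in range(4): print(np.linalg.norm(P[i]-P[(i+1)%4]))
d=P[3]+P[2]-P[0]-P[1];print("yaw",np.degrees(np.arctan2(d[1],d[0])))
# rim top back corners z .072
for p in [(510,427),(708,352)]: print("rim",onz(C,z(*p),.072).round(4))
for p in [(415,145),(595,73)]: print("front rim",onz(C,z(*p),.03).round(4))
print("flange",[onz(C,z(*p),.008).round(4) for p in [(80,398),(285,405)]])
E
```

```text
[0.4384 0.235  0.002 ]
[0.4285 0.315  0.002 ]
[0.5566 0.3335 0.002 ]
[0.5692 0.2514 0.002 ]
c [0.49819138 0.28371638 0.002     ]
0.08055419849642578
0.12948389448105577
0.08300136199464532
0.13176755047449115
yaw 7.680582380827763
rim [0.574  0.2431 0.072 ]
rim [0.5582 0.3428 0.072 ]
front rim [0.4342 0.2262 0.03  ]
front rim [0.4211 0.3196 0.03  ]
flange [array([0.5242, 0.0051, 0.008 ]), array([0.5534, 0.1168, 0.008 ])]
```

```bash
python3 - <<'E'
from h import *
go([.662,.031,.33])
E
```

```text
t 2.03 pos [0.5181 0.2615 0.3297] toolz [ 0.975 -0.223 -0.002] heading -12.87 tilt 0.74 q7 0.85 w 0.0869 F [-0.17 -1.38 -0.38]
shift units tool: [ 0.07 -7.71  7.67] n 7.7
```

Emit:
{"fn": "arm_command", "kwargs": {"targets": [0,0,0,0,-0.9,0.9,1,0,0,0,0,-0.9,0.9,1,0,0,0,0,-0.9,0.9,1,0,0,0,0,-0.9,0.9,1,0,0,0,0,-0.9,0.9,1,0,0,0,0,-0.9,0.9,1,0,0,0,0,-0.9,0.9,1,0,0,0,0,-0.9,0.9,1,0,0,0,0,-0.4,0.4,1,0,0,0,0,0,0,1,0,0,0,0,0,0,1]}}

```text
time: 2.95
ee_pos: [0.6623, 0.0409, 0.3282]
eef_rot: [0.068, 0.707, -0.074, 0.7]
ft_force: [-0.5, 0.8, -0.2]
width: 0.0869
```

```bash
python3 - <<'E'
from h import *
import json
st=read_state();go([.662,.031,.33])
im=camera("wrist");save(im,"w2.png")
json.dump({k:np.array(st[k]).tolist() for k in["ee_pos","eef_rot"]},open("w2.json","w"))
cv2.imwrite("pics/w2z.png",cv2.resize(im[60:260,180:400,::-1],None,fx=3,fy=3,interpolation=cv2.INTER_CUBIC))
E
```

```text
t 2.95 pos [0.6623 0.0409 0.3282] toolz [ 0.98  -0.2   -0.009] heading -11.52 tilt 0.76 q7 1.35 w 0.0869 F [-0.48  0.79 -0.22]
shift units tool: [-0.07 -0.39  0.07] n 0.4
```

View pics/w2.png

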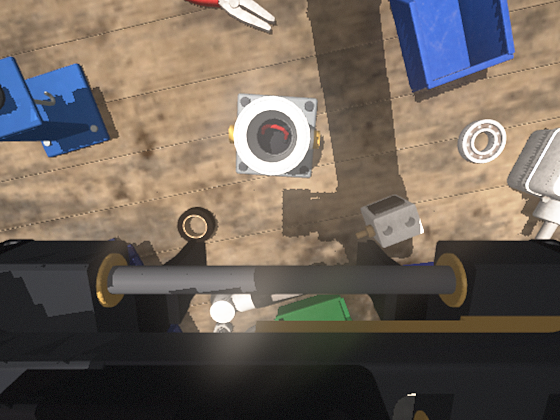

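View pics/w2z.png

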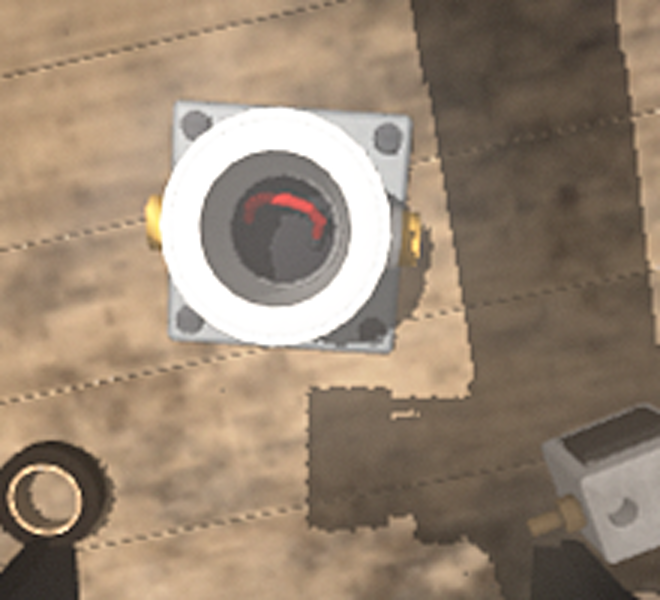

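```bash
python3 - <<'E'
from h import *
import json
st=json.load(open("w2.json"));C=cam("wrist",st)
im=cv2.imread("pics/w2.png")[:,:,::-1]
sub=im[60:260,180:400].astype(int)
m=((sub[...,0]>1.5*sub[...,1])&(sub[...,0]>70)&(sub[...,0]>1.5*sub[...,2])).astype(np.uint8)
mm=np.zeros(im.shape[:2],np.uint8);mm[60:260,180:400]=m
n,l,s,c=cv2.connectedComponentsWithStats(mm);print(s,c)
cv2.imwrite("pics/m2.png",cv2.resize(mm[100:170,230:320]*255,None,fx=8,fy=8,interpolation=cv2.INTER_NEAREST))
cv2.imwrite("pics/w2zz.png",cv2.resize(im[100:170,230:320,::-1],None,fx=8,fy=8,interpolation=cv2.INTER_CUBIC))
print("top of bar", [onz(C,p,z) for p,z in []])
# rim circle: white region outer/inner
g=cv2.cvtColor(im,cv2.COLOR_RGB2GRAY)
w=(g>225).astype(np.uint8);w[:80]=0;w[190:]=0;w[:,:220]=0;w[:,330:]=0
cs,h=cv2.findContours(w,cv2.RETR_CCOMP,cv2.CHAIN_APPROX_NONE)
for k in cs:
    if len(k)>50:
        e=cv2.fitEllipse(k);print(e,"->",onz(C,e[0],.14).round(4))
        
for u,v in [(274,102),(274,176)]: pass
E
```

```text
[[     0      0    560    420 235091]
 [   262    124     27     16    109]] [[279.50073801 209.53737914]
 [277.90825688 128.88073394]]
top of bar []
((270.97088623046875, 134.9603271484375), (76.70875549316406, 78.20533752441406), 165.21730041503906) -> [0.5918 0.0433 0.14  ]
((271.2676086425781, 135.64239501953125), (51.869991302490234, 53.37782669067383), 174.9097900390625) -> [0.5925 0.0435 0.14  ]
```

View pics/w2zz.png

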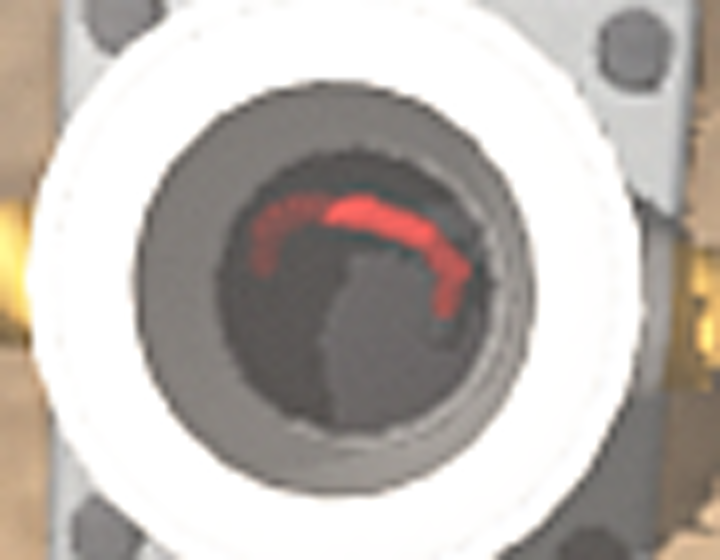

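View pics/m2.png

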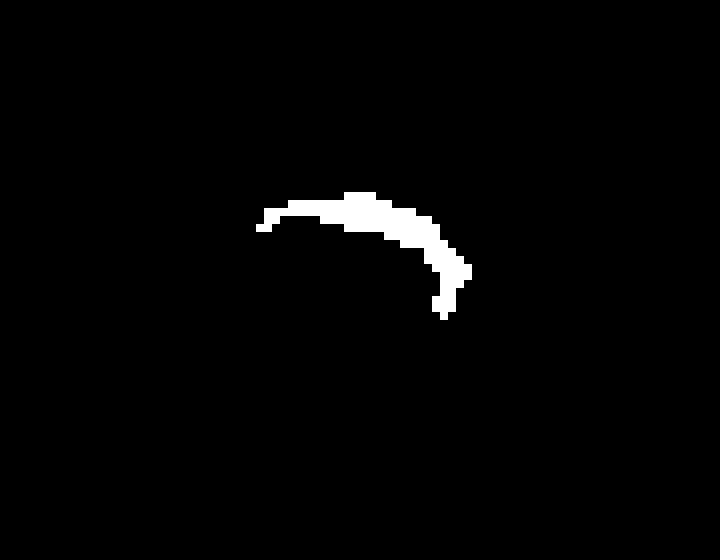

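```bash
python3 - <<'E'
from h import *
import json
st=json.load(open("w2.json"));C=cam("wrist",st)
z=lambda u,v:(229.5+u/8+.0,99.5+v/8)
for nm,p,h in [("bar mid",(365,212),.075),("bar mid",(355,212),.075),("shL",(265,222),.068),("shR",(460,268),.068),("legL",(265,270),.058),("legR",(445,315),.058)]:
    print(nm,onz(C,z(*p),h).round(4))
a=onz(C,z(265,222),.068);b=onz(C,z(460,268),.068);print(np.degrees(np.arctan2((b-a)[1],(b-a)[0])),np.linalg.norm(b-a))
a=onz(C,z(265,270),.058);b=onz(C,z(445,315),.058);print(np.degrees(np.arctan2((b-a)[1],(b-a)[0])),np.linalg.norm(b-a),(a+b)/2)
# rack stuff
for p in [(0,57),(24,57)]: pass
im=cv2.imread("pics/w2.png")
E
```

```text
bar mid [0.5812 0.0481 0.075 ]
bar mid [0.5808 0.0466 0.075 ]
shL [0.5792 0.032  0.068 ]
shR [0.5924 0.0611 0.068 ]
legL [0.5862 0.0297 0.058 ]
legR [0.5991 0.0574 0.058 ]
65.66179710090832 0.032013817627751164
64.8683344038971 0.030524593628147037 [0.59265997 0.04353675 0.058     ]
```

```bash
python3 - <<'E'
from h import *
go([.555,-.272,.33],np.radians(-15))
E
```

```text
t 3.0 pos [0.6621 0.0413 0.3282] toolz [ 0.98  -0.199 -0.009] heading -11.49 tilt 0.76 q7 1.35 w 0.087 F [-0.38 -0.42 -0.04]
shift units tool: [  0.07 -13.13  -1.7 ] n 13.1
turn units: [ 0.078 -0.012  0.012] rows>= 0.5015496540371962
```

Emit:
{"fn": "arm_command", "kwargs": {"targets": [0,0,0,0,-1,-0.12,1,0,0,0,0,-1,-0.12,1,0,0,0,0,-1,-0.12,1,0,0,0,0,-1,-0.12,1,0,0,0,0,-1,-0.12,1,0,0,0,0,-1,-0.12,1,0,0,0,0,-1,-0.12,1,0,0,0,0,-1,-0.12,1,0,0,0,0,-1,-0.12,1,0,0,0,0,-1,-0.12,1,0,0,0,0,-1,-0.12,1,0,0,0,0,-1,-0.12,1]}}

```text
time: 4.0
ee_pos: [0.5692, -0.2225, 0.3295]
eef_rot: [0.057, 0.709, -0.051, 0.702]
ft_force: [-0.5, 0.7, -0.6]
width: 0.0868
```

Emit:
{"fn": "arm_command", "kwargs": {"targets": [0,0,0,0,-1,-0.1,1,0,0,0,0,-0.8,-0.1,1,0,0,0,0,0,0,1,0,0,0,0,0,0,1]}}

```text
time: 4.33
ee_pos: [0.5557, -0.2658, 0.3303]
eef_rot: [0.056, 0.708, -0.049, 0.702]
ft_force: [1.3, 0.9, -0.2]
width: 0.087
```

```bash
python3 - <<'E'
from h import *
import json
st=read_state();go([.555,-.272,.33])
im=camera("wrist");save(im,"w3.png")
json.dump({k:np.array(st[k]).tolist() for k in["ee_pos","eef_rot"]},open("w3.json","w"))
cv2.imwrite("pics/w3z.png",cv2.resize(im[40:240,170:370,::-1],None,fx=3,fy=3,interpolation=cv2.INTER_CUBIC))
E
```

```text
t 4.33 pos [ 0.5557 -0.2658  0.3303] toolz [ 0.989 -0.149 -0.009] heading -8.56 tilt 0.74 q7 1.93 w 0.087 F [ 1.28  0.86 -0.22]
shift units tool: [ 0.01 -0.25  0.01] n 0.3
```

View pics/w3.png

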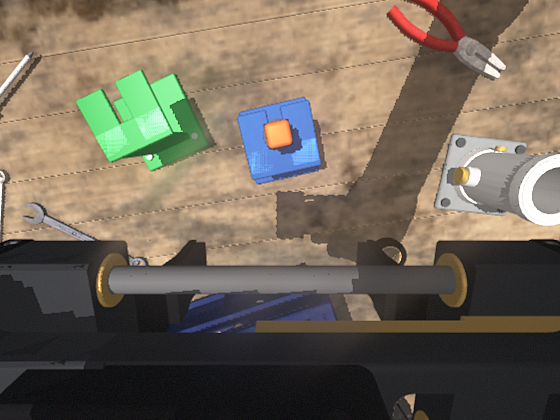

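View pics/w3z.png

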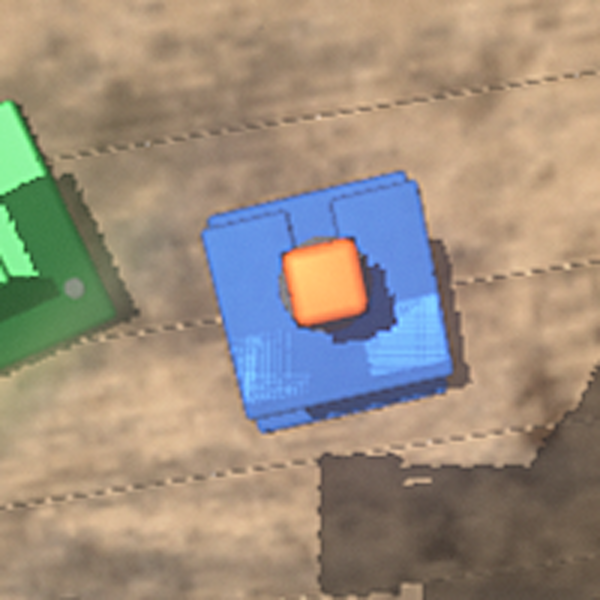

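```bash
python3 - <<'E'
from h import *
import json
st=json.load(open("w3.json"));C=cam("wrist",st)
z=lambda u,v:(169.67+u/3,39.67+v/3)
im=cv2.imread("pics/w3.png")[:,:,::-1]
P=np.array([onz(C,z(*p),.115) for p in [(205,232),(415,183),(452,372),(248,415)]])
print(P.round(4))
for i in range(4): 
    d=P[(i+1)%4]-P[i];print(np.linalg.norm(d).round(4),np.degrees(np.arctan2(d[1],d[0])).round(1))
a=np.radians(np.mean([np.degrees(np.arctan2(*(P[2]-P[1])[[1,0]])),np.degrees(np.arctan2(*(P[3]-P[0])[[1,0]]))]));print("yaw x",np.degrees(a))
c=P.mean(0);print("plate c",c,"slot",c-np.array([np.cos(a),np.sin(a),0])*.007)
hsv=cv2.cvtColor(im,cv2.COLOR_RGB2HSV)
m=((hsv[...,0]<20)&(hsv[...,1]>120)&(hsv[...,2]>150)).astype(np.uint8);m[:100]=0;m[170:]=0;m[:,:240]=0;m[:,310:]=0
k=max(cv2.findContours(m,cv2.RETR_EXTERNAL,cv2.CHAIN_APPROX_NONE)[0],key=len)
r=cv2.minAreaRect(k);print(r);print("handle",onz(C,r[0],.181))
B=cv2.boxPoints(r);Q=np.array([onz(C,p,.181) for p in B]);print(Q.round(4),[np.linalg.norm(Q[i]-Q[(i+1)%4]).round(4) for i in range(4)],[np.degrees(np.arctan2(*(Q[(i+1)%4]-Q[i])[[1,0]])).round(1) for i in range(4)])
E
```

```text
[[ 0.4607 -0.2977  0.115 ]
 [ 0.4552 -0.2176  0.115 ]
 [ 0.5262 -0.2121  0.115 ]
 [ 0.5308 -0.2936  0.115 ]]
0.0803 94.0
0.0712 4.4
0.0816 -86.7
0.0702 -176.6
yaw x 3.8818781999619176
plate c [ 0.49323736 -0.25526899  0.115     ] slot [ 0.48625342 -0.25574289  0.115     ]
((277.8529052734375, 133.58822631835938), (25.814727783203125, 25.055469512939453), 77.47119140625)
handle [ 0.4859232  -0.25614982  0.181     ]
[[ 0.4752 -0.2685  0.181 ]
 [ 0.4738 -0.2455  0.181 ]
 [ 0.4969 -0.2436  0.181 ]
 [ 0.4984 -0.267   0.181 ]] [np.float64(0.023), np.float64(0.0232), np.float64(0.0235), np.float64(0.0232)] [np.float64(93.5), np.float64(4.8), np.float64(-86.3), np.float64(-176.3)]
```

Emit:
{"fn": "arm_command", "kwargs": {"targets": [0.155,0,0,0,0,0,1,0.155,0,0,0,0,0,1,0.155,0,0,0,0,0,1,0.155,0,0,0,0,0,1,0.155,0,0,0,0,0,1,0.155,0,0,0,0,0,1,0.155,0,0,0,0,0,1,0.155,0,0,0,0,0,1,0.155,0,0,0,0,0,1,0.155,0,0,0,0,0,1,0.155,0,0,0,0,0,1,0,0,0,0,0,0,1]}}

```text
time: 5.38
ee_pos: [0.565, -0.2373, 0.3302]
eef_rot: [0.491, 0.52, -0.482, 0.506]
ft_force: [0.3, -0.1, -0.5]
width: 0.087
```

```bash
python3 - <<'E'
from h import *
go([.486,-.256,.25],np.radians(-86))
E
```

```text
t 5.38 pos [ 0.565  -0.2373  0.3302] toolz [ 0.053 -0.998 -0.023] heading -86.95 tilt 1.33 q7 0.57 w 0.087 F [ 0.3  -0.09 -0.46]
shift units tool: [ 3.2  -3.19  0.65] n 3.2
turn units: [-0.021 -0.029  0.004] rows>= 0.22730532409244547
```

Emit:
{"fn": "arm_command", "kwargs": {"targets": [-0.021,-0.029,0.004,0.5,-0.8,0.16,1,0,0,0,0.8,-0.8,0.16,1,0,0,0,0.8,-0.8,0.16,1,0,0,0,0.8,-0.7,0.16,1,0,0,0,0.2,0,0,1,0,0,0,0,0,0,1]}}

```text
time: 5.88
ee_pos: [0.4908, -0.2486, 0.2492]
eef_rot: [0.472, 0.527, -0.47, 0.528]
ft_force: [0.5, 0.4, -0.2]
width: 0.0875
```

```bash
python3 - <<'E'
from h import *
go([.486,-.256,.22],np.radians(-86))
E
```

```text
t 5.88 pos [ 0.4908 -0.2486  0.2492] toolz [ 0.113 -0.994 -0.001] heading -83.5 tilt 0.19 q7 0.63 w 0.0875 F [ 0.47  0.37 -0.19]
shift units tool: [ 1.17 -0.23  0.28] n 1.2
turn units: [ 0.056 -0.002 -0.004] rows>= 0.3502936834666259
```

Emit:
{"fn": "arm_command", "kwargs": {"targets": [0.056,0,0,0.6,-0.23,0.28,1,0,0,0,0.6,0,0,1,0,0,0,0,0,0,1]}}

```text
time: 6.13
ee_pos: [0.4894, -0.2529, 0.2205]
eef_rot: [0.481, 0.519, -0.477, 0.521]
ft_force: [0.0, 0.3, -0.1]
width: 0.0872
```

```bash
python3 - <<'E'
from h import *
import json
st=read_state()
go([.486,-.256,.149],np.radians(-86))
im=camera("wrist");save(im,"w4.png")
E
```

```text
t 6.13 pos [ 0.4894 -0.2529  0.2205] toolz [ 0.082 -0.997 -0.002] heading -85.31 tilt 0.41 q7 0.63 w 0.0872 F [ 0.01  0.28 -0.07]
shift units tool: [ 2.86 -0.16  0.12] n 2.9
turn units: [ 0.015 -0.002 -0.009] rows>= 0.11184700748505952
```

View pics/w4.png

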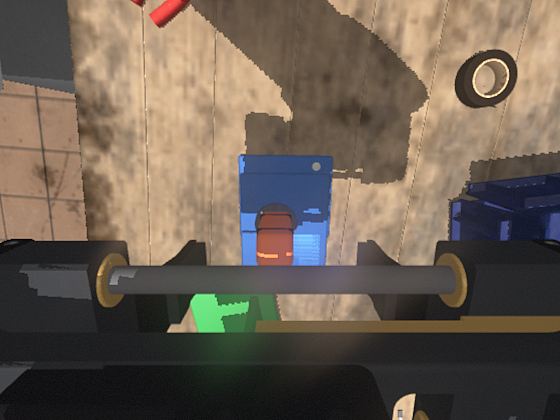

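Emit:
{"fn": "arm_command", "kwargs": {"targets": [0.015,0,0,0.7,-0.1,0.1,1,0,0,0,0.7,-0.08,0.05,1,0,0,0,0.7,0,0,1,0,0,0,0.6,0,0,1,0,0,0,0.1,0,0,1], "newtons": 40}}

```text
time: 6.6
ee_pos: [0.4938, -0.2558, 0.1573]
eef_rot: [0.483, 0.516, -0.475, 0.525]
ft_force: [0.0, 0.2, -0.5]
width: 0.0871
```

```bash
python3 - <<'E'
from h import *
go([.486,-.256,.149],np.radians(-86))
E
```

```text
t 6.6 pos [ 0.4938 -0.2558  0.1573] toolz [ 0.083 -0.997  0.002] heading -85.22 tilt 1.01 q7 0.68 w 0.0871 F [ 0.02  0.2  -0.55]
shift units tool: [ 0.33 -0.32 -0.02] n 0.3
turn units: [ 0.017  0.003 -0.022] rows>= 0.1789416740911273
```

Emit:
{"fn": "arm_command", "kwargs": {"targets": [0.017,0.003,-0.022,0.33,-0.35,0,1,0,0,0,0,0,0,1]}}

```text
time: 6.77
ee_pos: [0.4862, -0.2561, 0.15]
eef_rot: [0.481, 0.518, -0.482, 0.518]
ft_force: [-1.0, -0.3, 0.4]
width: 0.0868
```

```bash
python3 - <<'E'
from h import *
go([.486,-.256,.149],np.radians(-86))
E
```

```text
t 6.77 pos [ 0.4862 -0.2561  0.15  ] toolz [ 0.072 -0.997  0.   ] heading -85.85 tilt 0.03 q7 0.67 w 0.0868 F [-0.97 -0.34  0.44]
shift units tool: [ 0.04 -0.01 -0.  ] n 0.0
turn units: [0.003 0.    0.   ] rows>= 0.021062951916990136
```

Emit:
{"fn": "arm_command", "kwargs": {"targets": [0,0,0,0,0,0,0,0,0,0,0,0,0,0,0,0,0,0,0,0,0,0,0,0,0,0,0,0,0,0,0,0,0,0,0,0,0,0,0,0,0,0,0,0,0,0,0,0,0,0,0,0,0,0,0,0], "newtons": 60}}

```text
time: 7.43
ee_pos: [0.4886, -0.2567, 0.1543]
eef_rot: [0.482, 0.516, -0.48, 0.52]
ft_force: [0.0, 0.2, 0.6]
width: 0.0417
```

```bash
python3 - <<'E'
from h import *
go([.486,-.256,.168],np.radians(-86))
E
```

```text
t 7.43 pos [ 0.4886 -0.2567  0.1543] toolz [ 0.074 -0.997  0.002] heading -85.76 tilt 0.3 q7 0.67 w 0.0417 F [0.02 0.19 0.55]
shift units tool: [-0.55 -0.1  -0.03] n 0.5
turn units: [ 0.005  0.002 -0.006] rows>= 0.05428759258848204
```

Emit:
{"fn": "arm_command", "kwargs": {"targets": [0,0,0,0.15,-0.1,0,0,0,0,0,0.03,-0.01,0,0,0,0,0,0.03,-0.01,0,0,0,0,0,0.03,-0.01,0,0,0,0,0,0.03,0,0,0,0,0,0,0.03,0,0,0]}}

```text
time: 7.93
ee_pos: [0.4855, -0.257, 0.1491]
eef_rot: [0.483, 0.516, -0.479, 0.52]
ft_force: [-3.3, 3.3, 10.6]
width: 0.0237
```

```bash
python3 - <<'E'
from h import *
go([.486,-.256,.168],np.radians(-86))
E
```

```text
t 7.93 pos [ 0.4855 -0.257   0.1491] toolz [ 0.074 -0.997  0.   ] heading -85.77 tilt 0.4 q7 0.68 w 0.0237 F [-3.34  3.29 10.64]
shift units tool: [-0.76  0.03 -0.04] n 0.8
turn units: [ 0.005  0.    -0.009] rows>= 0.06411830424049955
```

Emit:
{"fn": "arm_command", "kwargs": {"targets": [0,0,0,-0.4,0,0,0,0,0,0,-0.4,0,0,0,0,0,0,0,0,0,0]}}

```text
time: 8.18
ee_pos: [0.4847, -0.2571, 0.1703]
eef_rot: [0.483, 0.517, -0.48, 0.519]
ft_force: [0.8, -0.1, -0.9]
width: 0.0239
```

```bash
python3 - <<'E'
from h import *
go([.416,-.261,.168],np.radians(-86))
save(camera("side"),"s4.png")
E
```

```text
t 8.18 pos [ 0.4847 -0.2571  0.1703] toolz [ 0.073 -0.997 -0.   ] heading -85.8 tilt 0.32 q7 0.66 w 0.0239 F [ 0.83 -0.09 -0.9 ]
shift units tool: [ 0.08 -2.75 -0.05] n 2.8
turn units: [ 0.004 -0.    -0.007] rows>= 0.051879531719836676
```

Emit:
{"fn": "arm_command", "kwargs": {"targets": [0,0,0,0.03,-0.6,0,0,0,0,0,0.03,-0.6,0,0,0,0,0,0.03,-0.6,0,0,0,0,0,0.03,-0.6,0,0,0,0,0,0.03,-0.6,0,0,0,0,0,0,0,0,0]}}

```text
time: 8.73
ee_pos: [0.4069, -0.2619, 0.1638]
eef_rot: [0.482, 0.518, -0.48, 0.52]
ft_force: [-0.7, -0.7, -1.1]
width: 0.0234
```

```bash
python3 - <<'E'
from h import *
go([.416,-.261,.36],np.radians(-86))
im=camera("side");save(im,"s5.png")
cv2.imwrite("pics/s5z.png",cv2.resize(im[170:370,170:370,::-1],None,fx=3,fy=3,interpolation=cv2.INTER_CUBIC))
E
```

```text
t 8.73 pos [ 0.4069 -0.2619  0.1638] toolz [ 0.076 -0.997  0.   ] heading -85.66 tilt 0.23 q7 0.63 w 0.0234 F [-0.74 -0.71 -1.09]
shift units tool: [-7.85  0.4  -0.01] n 7.8
turn units: [ 0.008  0.    -0.005] rows>= 0.057370859450725994
```

View pics/s5z.png

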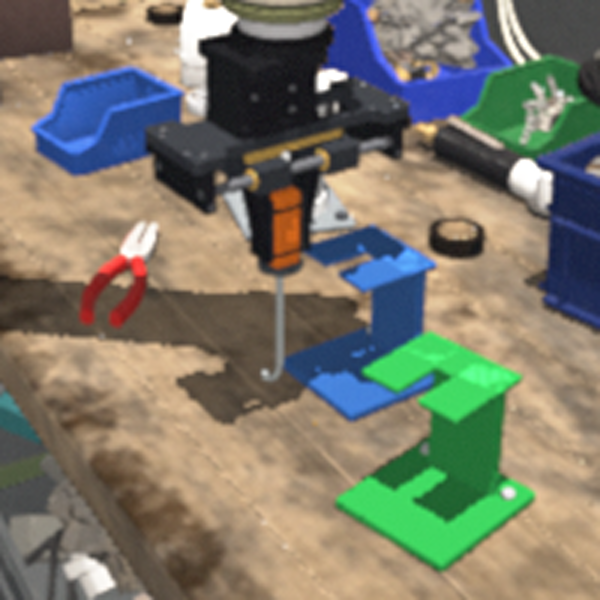

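Emit:
{"fn": "arm_command", "kwargs": {"targets": [0,0,0,-0.9,0,0,0,0,0,0,-0.9,0,0,0,0,0,0,-0.9,0,0,0,0,0,0,-0.9,0,0,0,0,0,0,-0.9,0,0,0,0,0,0,-0.9,0,0,0,-0.1,0,0,-0.9,0.4,-0.4,0,-0.13,0,0,-0.4,0.8,-0.7,0,-0.13,0,0,0,0.8,-0.7,0,-0.13,0,0,0,0.8,-0.7,0,-0.13,0,0,0,0.8,-0.8,0,-0.13,0,0,0,0.8,-0.7,0]}}

```text
time: 9.78
ee_pos: [0.4847, -0.1286, 0.3421]
eef_rot: [0.305, 0.635, -0.302, 0.642]
ft_force: [1.1, -0.6, -2.1]
width: 0.0236
```

```bash
python3 - <<'E'
from h import *
go([.605,.037,.34],np.radians(-25))
E
```

```text
t 9.78 pos [ 0.4847 -0.1286  0.3421] toolz [ 0.631 -0.776  0.007] heading -50.88 tilt 0.63 q7 0.85 w 0.0236 F [ 1.12 -0.64 -2.09]
shift units tool: [ 0.14  7.91 -2.1 ] n 7.9
turn units: [-0.575  0.011 -0.009] rows>= 3.6159841747167083
```

Emit:
{"fn": "arm_command", "kwargs": {"targets": [-0.13,0.01,-0.01,0,0.8,-0.2,0,-0.13,0,0,0,0.8,-0.1,0,-0.13,0,0,0,0.8,0,0,-0.13,0,0,0,0.8,0.1,0,-0.05,0,0,0,0.8,0.2,0,0,0,0,0,0.8,0.2,0,0,0,0,0,0.8,0.2,0,0,0,0,0,0.8,0.1,0,0,0,0,0,0.5,0,0,0,0,0,0,0,0,0]}}

```text
time: 10.62
ee_pos: [0.5987, 0.037, 0.3384]
eef_rot: [0.138, 0.695, -0.135, 0.693]
ft_force: [0.2, 0.6, -1.3]
width: 0.0238
```

```bash
python3 - <<'E'
from h import *
go([.605,.037,.34],np.radians(-25))
E
```

```text
t 10.62 pos [0.5987 0.037  0.3384] toolz [ 0.926 -0.378 -0.004] heading -22.23 tilt 0.29 q7 1.16 w 0.0238 F [ 0.22  0.62 -1.29]
shift units tool: [-0.07  0.09  0.23] n 0.2
turn units: [ 0.062 -0.005 -0.004] rows>= 0.38963302406243355
```

Emit:
{"fn": "arm_command", "kwargs": {"targets": [0.062,0,0,-0.07,0.1,0.25,0,0,0,0,0,0,0,0]}}

```text
time: 10.78
ee_pos: [0.6056, 0.0376, 0.3392]
eef_rot: [0.154, 0.692, -0.152, 0.689]
ft_force: [-0.3, 1.0, -1.0]
width: 0.0237
```

```bash
python3 - <<'E'
from h import *
go([.605,.037,.34],np.radians(-25))
p=read_state()["ee_pos"]
for n in ["scene","side","wrist"]:
    im=camera(n);save(im,f"{n}6.png")
    if n!="wrist":
        u,v=proj(cam(n),np.array(p)+[0,0,-.135]).astype(int);print(n,u,v)
        cv2.imwrite(f"pics/{n}6z.png",cv2.resize(im[v-50:v+50,u-50:u+50,::-1],None,fx=6,fy=6,interpolation=cv2.INTER_CUBIC))
E
python3 - <<'E'
import cv2,numpy as np
a=cv2.imread("pics/scene6z.png");b=cv2.imread("pics/side6z.png")
cv2.imwrite("pics/c6.png",cv2.resize(np.hstack([a,b]),(800,400)))
E
```

```text
t 10.78 pos [0.6056 0.0376 0.3392] toolz [ 0.906 -0.422 -0.005] heading -24.99 tilt 0.31 q7 1.12 w 0.0237 F [-0.29  1.02 -0.99]
shift units tool: [-0.03 -0.03 -0.01] n 0.0
turn units: [ 0.    -0.007 -0.002] rows>= 0.043943789096164615
scene 280 163
side 270 177
```

View pics/c6.png

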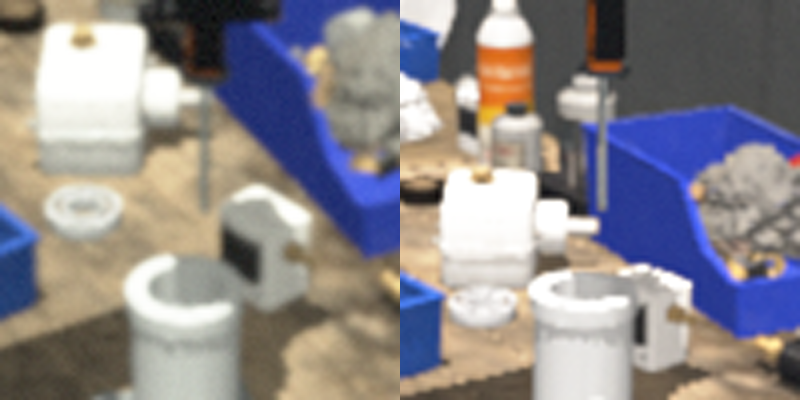

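View pics/wrist6.png

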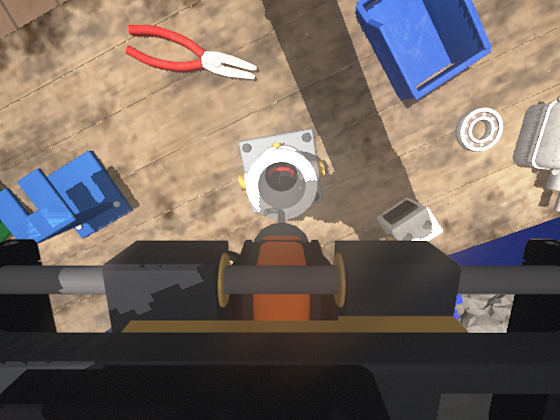

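```bash
python3 - <<'E'
from h import *
a=cv2.imread("pics/scene6.png")[143:183,262:302];b=cv2.imread("pics/side6.png")[155:195,252:292]
c=cv2.imread("pics/wrist6.png")[120:240,220:340]
cv2.imwrite("pics/c6b.png",np.hstack([cv2.resize(x,(400,400),interpolation=cv2.INTER_NEAREST) for x in (a,b)]))
cv2.imwrite("pics/c6c.png",cv2.resize(c,None,fx=5,fy=5,interpolation=cv2.INTER_CUBIC))
E
```

```text
(no output)
```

View pics/c6b.png

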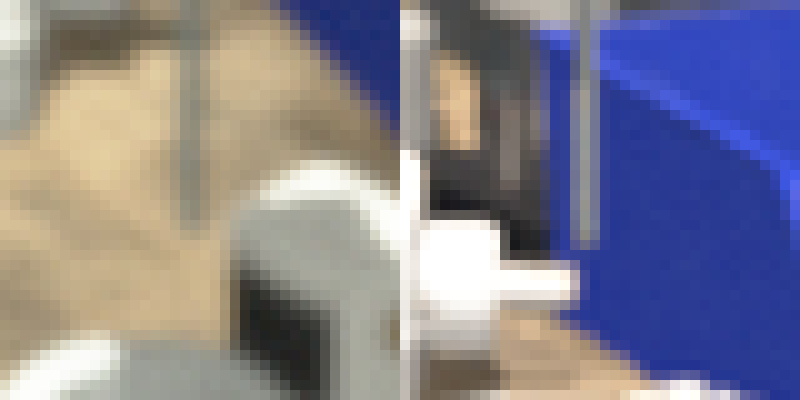

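View pics/c6c.png

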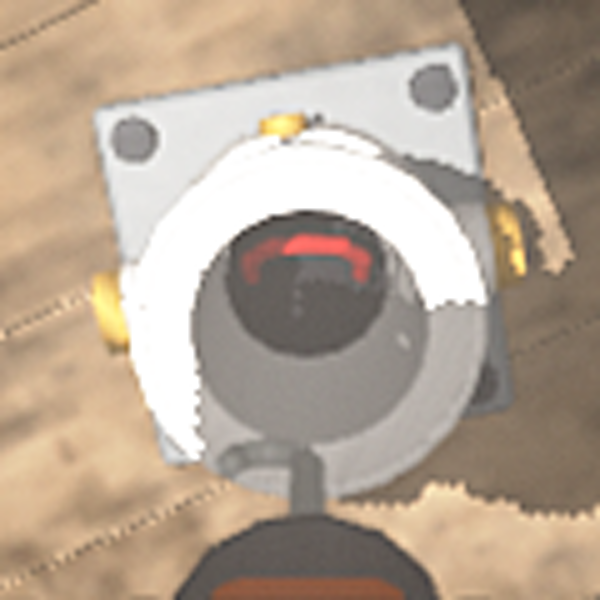

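```bash
python3 - <<'E'
from h import *
L=[]
for f,(u,v) in [("side0",(290,280)),("s4",(290,280)),("s5",(260,290)),("scene0",(298,295)),("w2",(45,98))]:
    a=cv2.imread(f"pics/{f}.png");L.append(cv2.resize(a[v-25:v+25,max(u-25,0):max(u-25,0)+50],(266,266),interpolation=cv2.INTER_CUBIC))
L.append(L[0]*0)
cv2.imwrite("pics/cc.png",np.vstack([np.hstack(L[:3]),np.hstack(L[3:])]))
D=cam("side")
for h in [94,184]:
    e=np.array([np.cos(np.radians(h)),np.sin(np.radians(h)),0])
    b=np.array([.486,-.256,.014]);print(h,proj(D,b),proj(D,b+e*.014+[0,0,.013]))
E
```

```text
94 [288.7059682 290.1480841] [285.50317451 283.20185483]
184 [288.7059682 290.1480841] [284.35086425 287.38520345]
```

View pics/cc.png

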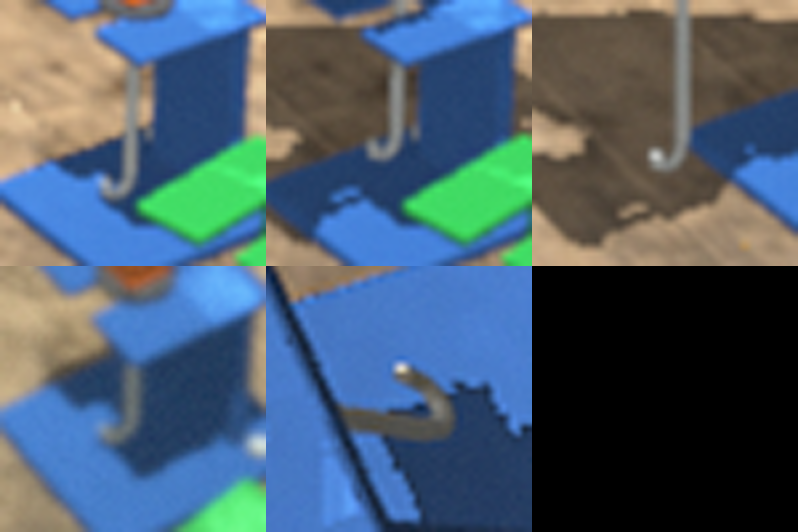

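Emit:
{"fn": "arm_command", "kwargs": {"targets": [0.155,0,0,0,0,0,0,0.155,0,0,0,0,0,0,0.155,0,0,0,0,0,0,0.155,0,0,0,0,0,0,0.155,0,0,0,0,0,0,0.155,0,0,0,0,0,0,0.155,0,0,0,0,0,0,0.155,0,0,0,0,0,0,0.155,0,0,0,0,0,0,0.155,0,0,0,0,0,0,0.155,0,0,0,0,0,0,0.155,0,0,0,0,0,0]}}

```text
time: 11.93
ee_pos: [0.5993, 0.025, 0.3433]
eef_rot: [0.584, 0.405, -0.58, 0.399]
ft_force: [-1.0, -0.0, -1.7]
width: 0.0235
```

```bash
python3 - <<'E'
from h import *
go([.605,.037,.34],np.radians(-115))
E
```

```text
t 11.93 pos [0.5993 0.025  0.3433] toolz [-0.353 -0.935 -0.009] heading -110.69 tilt 0.54 q7 -0.3 w 0.0235 F [-1.05 -0.03 -1.72]
shift units tool: [ 0.14  0.04 -0.53] n 0.5
turn units: [ 0.096 -0.011  0.005] rows>= 0.6064175843206183
```

Emit:
{"fn": "arm_command", "kwargs": {"targets": [0.1,-0.011,0.005,0.14,0,-0.53,0,0,0,0,0,0,0,0]}}

```text
time: 12.1
ee_pos: [0.6032, 0.0356, 0.3406]
eef_rot: [0.6, 0.375, -0.599, 0.375]
ft_force: [0.9, 2.3, -2.5]
width: 0.0233
```

```bash
python3 - <<'E'
from h import *
go([.605,.037,.30],np.radians(-115))
im=camera("wrist");save(im,"w7.png")
cv2.imwrite("pics/w7z.png",cv2.resize(im[120:240,220:340,::-1],None,fx=5,fy=5,interpolation=cv2.INTER_CUBIC))
im=camera("scene");save(im,"s7.png")
cv2.imwrite("pics/s7z.png",cv2.resize(im[133:233,230:330,::-1],None,fx=5,fy=5,interpolation=cv2.INTER_CUBIC))
E
```

```text
t 12.1 pos [0.6032 0.0356 0.3406] toolz [-0.437 -0.9   -0.002] heading -115.89 tilt 0.09 q7 -0.41 w 0.0233 F [ 0.88  2.26 -2.47]
shift units tool: [ 1.63  0.04 -0.08] n 1.6
turn units: [-0.02  -0.002 -0.001] rows>= 0.12462565892541086
```

View pics/w7z.png

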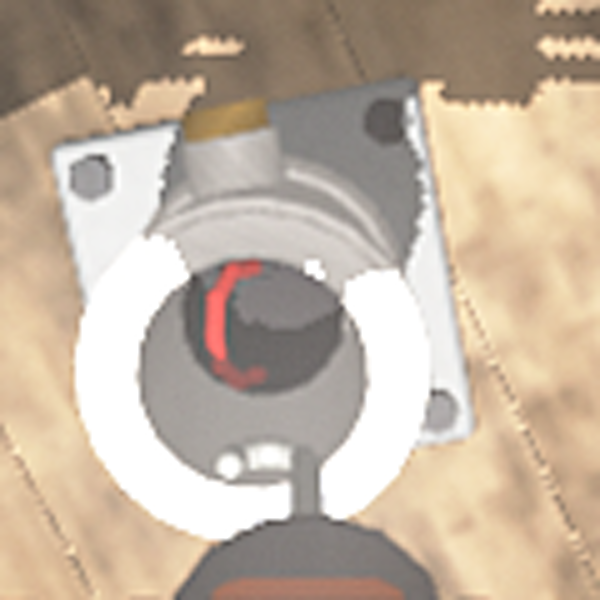

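View pics/s7z.png

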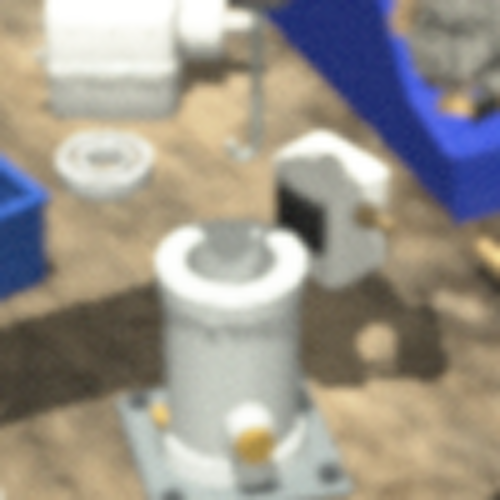

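```bash
python3 - <<'E'
from h import *
st=dict(read_state());st["ee_pos"]=np.array([.6032,.0356,.3406])
C=cam("wrist",st);z=lambda u,v:(219.6+u/5,119.6+v/5)
b=onz(C,z(216,322),.075);l1=onz(C,z(258,268),.058);l2=onz(C,z(260,377),.058)
print("bar",b,"legs",l1,l2,np.linalg.norm(l1-l2),(l1+l2)/2,np.degrees(np.arctan2(*(l2-l1)[[1,0]])))
print("shaft low",onz(C,z(307,455),.2056), "tip",onz(C,z(230,466),.2186))
e=np.array([np.cos(np.radians(155)),np.sin(np.radians(155)),0]);print("c from bar",b-.0125*e)
print("rimcentre",onz(C,z(253,375),.14))
E
```

```text
bar [0.58356588 0.05039088 0.075     ] legs [0.59888242 0.05688905 0.058     ] [0.58568344 0.02877555 0.058     ] 0.031057726402710154 [0.59228293 0.0428323  0.058     ] -115.14952975647306
shaft low [0.60382728 0.03599143 0.2056    ] tip [0.59191757 0.04312632 0.2186    ]
c from bar [0.59489473 0.04510815 0.075     ]
rimcentre [0.59375854 0.04347045 0.14      ]
```

Emit:
{"fn": "arm_command", "kwargs": {"targets": [-0.02,0,0,0.7,0.02,-0.1,0,0,0,0,0.7,0,0,0,0,0,0,0.7,0,0,0,0,0,0,0.7,0,0,0,0,0,0,0,0,0,0]}}

```text
time: 12.62
ee_pos: [0.604, 0.0289, 0.272]
eef_rot: [0.596, 0.383, -0.591, 0.385]
ft_force: [-2.1, -0.2, -0.9]
width: 0.0235
```

```bash
python3 - <<'E'
from h import *
go([.605,.038,.22],np.radians(-115))
E
```

```text
t 12.62 pos [0.604  0.0289 0.272 ] toolz [-0.41  -0.912 -0.005] heading -114.22 tilt 0.4 q7 -0.35 w 0.0235 F [-2.1  -0.19 -0.91]
shift units tool: [ 2.08 -0.12 -0.34] n 2.1
turn units: [ 0.017 -0.006 -0.006] rows>= 0.12296049056205505
```

Emit:
{"fn": "arm_command", "kwargs": {"targets": [0.017,-0.006,-0.006,0.3,-0.12,-0.35,0,0,0,0,0.5,0,-0.06,0,0,0,0,0.5,0,-0.06,0,0,0,0,0.4,0,-0.06,0]}}

```text
time: 12.95
ee_pos: [0.6083, 0.0416, 0.231]
eef_rot: [0.598, 0.38, -0.594, 0.381]
ft_force: [-0.4, 0.1, -1.5]
width: 0.0239
```

```bash
python3 - <<'E'
from h import *
go([.605,.038,.22],np.radians(-115))
E
```

```text
t 12.95 pos [0.6083 0.0416 0.231 ] toolz [-0.422 -0.907 -0.004] heading -114.93 tilt 0.32 q7 -0.37 w 0.0239 F [-0.43  0.15 -1.51]
shift units tool: [ 0.44 -0.06  0.19] n 0.4
turn units: [ 0.001 -0.005 -0.005] rows>= 0.04560367383927294
```

Emit:
{"fn": "arm_command", "kwargs": {"targets": [0,-0.005,-0.005,0.3,-0.06,0.18,0,0,0,0,0.2,0,0,0]}}

```text
time: 13.12
ee_pos: [0.6046, 0.0385, 0.2158]
eef_rot: [-0.595, -0.381, 0.597, -0.381]
ft_force: [-0.7, -0.8, -1.2]
width: 0.0237
```

```bash
python3 - <<'E'
from h import *
go([.605,.038,.189],np.radians(-115))
im=camera("wrist");save(im,"w8.png")
cv2.imwrite("pics/w8z.png",cv2.resize(im[120:240,220:340,::-1],None,fx=5,fy=5,interpolation=cv2.INTER_CUBIC))
E
```

```text
t 13.12 pos [0.6046 0.0385 0.2158] toolz [-0.42  -0.907  0.002] heading -114.84 tilt 0.12 q7 -0.36 w 0.0237 F [-0.66 -0.82 -1.22]
shift units tool: [1.07 0.03 0.01] n 1.1
turn units: [0.004 0.002 0.002] rows>= 0.02764956524594171
```

View pics/w8z.png

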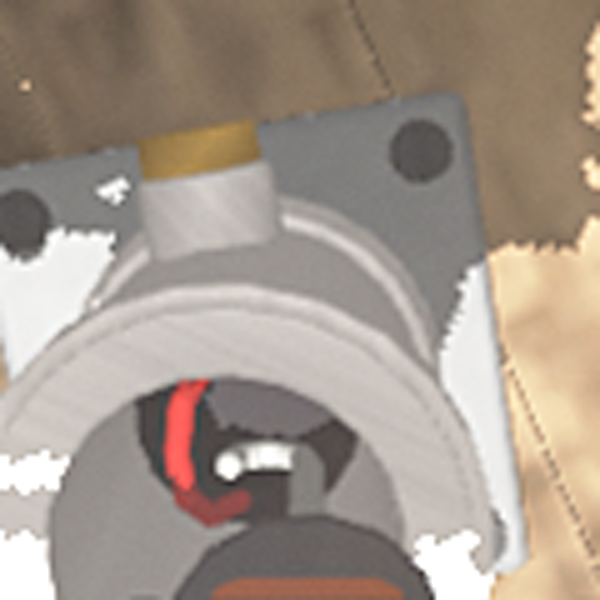

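Emit:
{"fn": "arm_command", "kwargs": {"targets": [0,0,0,0.35,0.03,-0.05,0,0,0,0,0.4,0,-0.04,0,0,0,0,0.3,0,-0.03,0]}}

```text
time: 13.42
ee_pos: [0.6073, 0.0412, 0.1882]
eef_rot: [0.596, 0.381, -0.596, 0.381]
ft_force: [0.7, -0.7, -1.4]
width: 0.0239
```

```bash
python3 - <<'E'
from h import *
go([.605,.038,.189],np.radians(-115))
E
```

```text
t 13.42 pos [0.6073 0.0412 0.1882] toolz [-0.42  -0.907 -0.   ] heading -114.84 tilt 0.01 q7 -0.35 w 0.0239 F [ 0.74 -0.71 -1.44]
shift units tool: [-0.03 -0.03  0.16] n 0.2
turn units: [ 0.003 -0.    -0.   ] rows>= 0.02185493049967668
```

Emit:
{"fn": "arm_command", "kwargs": {"targets": [0,0,0,0,-0.2,0.16,0,0,0,0,0,-0.25,0,0,0,0,0,0,-0.15,0,0]}}

```text
time: 13.67
ee_pos: [0.5904, 0.0435, 0.1856]
eef_rot: [-0.595, -0.381, 0.597, -0.381]
ft_force: [0.3, -0.1, -1.4]
width: 0.0235
```

```bash
python3 - <<'E'
from h import *
go([.5895,.0456,.189],np.radians(-115))
im=camera("wrist");save(im,"w9.png")
cv2.imwrite("pics/w9z.png",cv2.resize(im[140:240,220:340,::-1],None,fx=5,fy=5,interpolation=cv2.INTER_CUBIC))
E
```

```text
t 13.67 pos [0.5904 0.0435 0.1856] toolz [-0.421 -0.907  0.003] heading -114.88 tilt 0.19 q7 -0.37 w 0.0235 F [ 0.28 -0.07 -1.44]
shift units tool: [-0.13 -0.07 -0.06] n 0.1
turn units: [0.003 0.004 0.002] rows>= 0.03075703763772033
```

View pics/w9z.png

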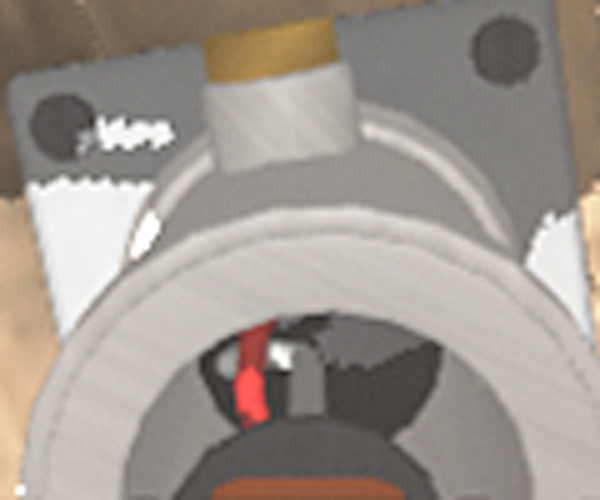

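Emit:
{"fn": "arm_command", "kwargs": {"targets": [0,0,0,-0.35,0,0,0,0,0,0,-0.3,0,0.02,0]}}

```text
time: 13.88
ee_pos: [0.5889, 0.0438, 0.2027]
eef_rot: [-0.594, -0.381, 0.597, -0.38]
ft_force: [-0.1, -0.1, -1.8]
width: 0.0239
```

```bash
python3 - <<'E'
from h import *
go([.600,.040,.205],np.radians(-115))
im=camera("wrist");save(im,"w10.png")
cv2.imwrite("pics/w10z.png",cv2.resize(im[140:240,220:340,::-1],None,fx=5,fy=5,interpolation=cv2.INTER_CUBIC))
E
```

```text
t 13.88 pos [0.5889 0.0438 0.2027] toolz [-0.42  -0.908  0.003] heading -114.83 tilt 0.23 q7 -0.38 w 0.0239 F [-0.13 -0.11 -1.85]
shift units tool: [-0.09  0.47 -0.05] n 0.5
turn units: [0.004 0.003 0.004] rows>= 0.039690996824391235
```

View pics/w10z.png

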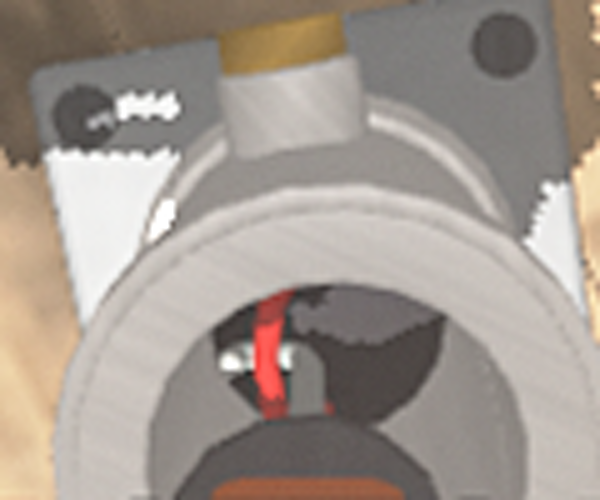

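Emit:
{"fn": "arm_command", "kwargs": {"targets": [0,0,0,-0.03,0.2,-0.03,0,0,0,0,-0.05,0.25,-0.02,0,0,0,0,-0.3,0.03,0,0,0,0,0,-0.3,0,0,0]}}

```text
time: 14.27
ee_pos: [0.6023, 0.0392, 0.2226]
eef_rot: [-0.595, -0.381, 0.597, -0.381]
ft_force: [-0.1, -0.3, -3.1]
width: 0.0239
```

```bash
python3 - <<'E'
from h import *
go([.600,.040,.39],np.radians(-115))
im=camera("wrist");save(im,"w11.png")
cv2.imwrite("pics/w11z.png",cv2.resize(im[140:240,220:340,::-1],None,fx=5,fy=5,interpolation=cv2.INTER_CUBIC))
E
```

```text
t 14.27 pos [0.6023 0.0392 0.2226] toolz [-0.42  -0.908  0.001] heading -114.83 tilt 0.13 q7 -0.36 w 0.0239 F [-0.15 -0.34 -3.06]
shift units tool: [-6.7  -0.11  0.02] n 6.7
turn units: [0.004 0.002 0.002] rows>= 0.02928771028085693
```

View pics/w11z.png

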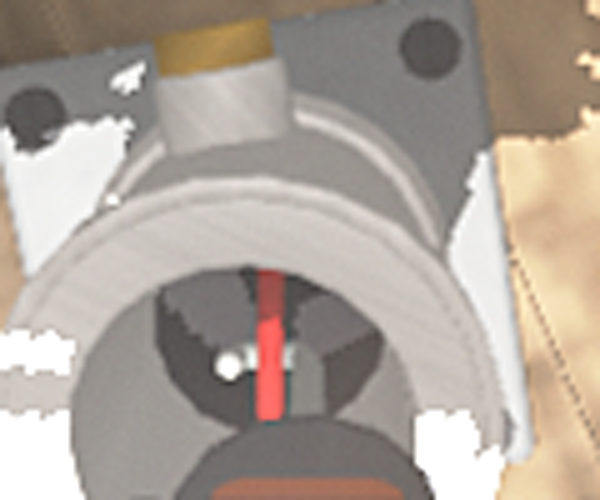

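Emit:
{"fn": "arm_command", "kwargs": {"targets": [0,0,0,-0.3,-0.05,0,0,0,0,0,-0.4,0,0,0,0,0,0,-0.4,0,0,0,0,0,0,-0.4,0,0,0]}}

```text
time: 14.65
ee_pos: [0.6009, 0.0396, 0.2638]
eef_rot: [-0.595, -0.381, 0.597, -0.38]
ft_force: [-0.1, 0.6, -3.4]
width: 0.0236
```

```bash
python3 - <<'E'
from h import *
go([.600,.040,.39],np.radians(-115))
E
```

```text
t 14.65 pos [0.6009 0.0396 0.2638] toolz [-0.42  -0.907  0.002] heading -114.87 tilt 0.16 q7 -0.38 w 0.0236 F [-0.11  0.58 -3.44]
shift units tool: [-5.05 -0.05  0.01] n 5.0
turn units: [0.003 0.003 0.003] rows>= 0.029597010193342238
```

Emit:
{"fn": "arm_command", "kwargs": {"targets": [0,0,0,-0.5,0,0,0,0,0,0,-0.5,0,0,0,0,0,0,-0.5,0,0,0,0,0,0,-0.5,0,0,0,0,0,0,-0.5,0,0,0,0,0,0,-0.5,0,0,0,0,0,0,-0.5,0,0,0,0,0,0,-0.5,0,0,0,0,0,0,-0.5,0,0,0,0,0,0,-0.4,0,0,0,0,0,0,0,0,0,0,0,0,0,0,0,0,0]}}

```text
time: 15.65
ee_pos: [0.6003, 0.0391, 0.406]
eef_rot: [0.598, 0.38, -0.593, 0.381]
ft_force: [-0.4, 0.4, -4.1]
width: 0.0232
```

```bash
python3 - <<'E'
from h import *
go([.500,.284,.38],np.radians(-82))
im=camera("scene");save(im,"s12.png")
cv2.imwrite("pics/s12z.png",cv2.resize(im[83:233,200:350,::-1],None,fx=4,fy=4,interpolation=cv2.INTER_CUBIC))
E
```

```text
t 15.65 pos [0.6003 0.0391 0.406 ] toolz [-0.42  -0.907 -0.005] heading -114.85 tilt 0.44 q7 -0.4 w 0.0232 F [-0.41  0.41 -4.08]
shift units tool: [ 1.03 -7.76 -7.2 ] n 7.8
turn units: [-0.73  -0.004 -0.009] rows>= 4.588833343560931
```

View pics/s12z.png

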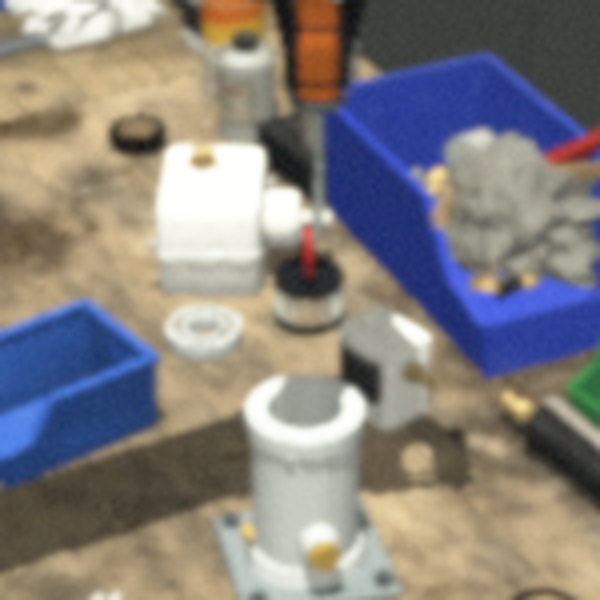

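Emit:
{"fn": "arm_command", "kwargs": {"targets": [0,0,0,0.05,-0.15,-0.14,0,0,0,0,0.05,-0.3,-0.28,0,0,0,0,0.05,-0.35,-0.33,0,0,0,0,0.05,-0.4,-0.37,0,0,0,0,0.05,-0.4,-0.37,0,0,0,0,0.05,-0.4,-0.37,0,0,0,0,0.05,-0.4,-0.37,0,0,0,0,0.05,-0.4,-0.37,0,0,0,0,0.05,-0.4,-0.37,0,0,0,0,0.05,-0.4,-0.37,0,0,0,0,0.05,-0.4,-0.37,0,0,0,0,0.05,-0.4,-0.37,0]}}

```text
time: 16.7
ee_pos: [0.5341, 0.1901, 0.3809]
eef_rot: [-0.594, -0.381, 0.598, -0.38]
ft_force: [0.9, 0.4, -3.1]
width: 0.0234
```

```bash
python3 - <<'E'
from h import *
go([.502,.284,.38],np.radians(-82))
E
```

```text
t 16.7 pos [0.5341 0.1901 0.3809] toolz [-0.42  -0.908  0.004] heading -114.82 tilt 0.32 q7 -0.74 w 0.0234 F [ 0.94  0.39 -3.12]
shift units tool: [ 0.04 -2.74 -2.87] n 2.9
turn units: [-0.729  0.003  0.006] rows>= 4.583921513071988
```

Emit:
{"fn": "arm_command", "kwargs": {"targets": [-0.07,0,0,0,-0.32,-0.33,0,-0.07,0,0,0,-0.28,-0.34,0,-0.07,0,0,0,-0.25,-0.35,0,-0.07,0,0,0,-0.22,-0.36,0,-0.07,0,0,0,-0.19,-0.37,0,-0.07,0,0,0,-0.16,-0.37,0,-0.07,0,0,0,-0.12,-0.35,0,-0.07,0,0,0,-0.09,-0.3,0,-0.07,0,0,0,-0.05,-0.2,0,-0.07,0,0,0,-0.02,-0.1,0,0,0,0,0,0,0,0,0,0,0,0,0,0,0]}}

```text
time: 17.7
ee_pos: [0.4931, 0.2947, 0.3702]
eef_rot: [0.452, 0.542, -0.465, 0.535]
ft_force: [0.2, -0.8, -3.9]
width: 0.0236
```

```bash
python3 - <<'E'
from h import *
go([.502,.284,.30],np.radians(-82.3))
E
```

```text
t 17.7 pos [0.4931 0.2947 0.3702] toolz [ 0.16  -0.987  0.004] heading -80.78 tilt 1.21 q7 -0.35 w 0.0236 F [ 0.23 -0.76 -3.9 ]
shift units tool: [2.8  0.34 0.47] n 2.8
turn units: [0.034 0.006 0.026] rows>= 0.27121052709762555
```

Emit:
{"fn": "arm_command", "kwargs": {"targets": [0.03,0.006,0.026,0.3,0.2,0.25,0,0,0,0,0.4,0.15,0.22,0,0,0,0,0.5,0,-0.03,0,0,0,0,0.5,0,-0.03,0,0,0,0,0.5,0,-0.03,0,0,0,0,0.4,0,-0.03,0,0,0,0,0.1,0,0,0]}}

```text
time: 18.28
ee_pos: [0.5021, 0.2854, 0.2969]
eef_rot: [0.466, 0.531, -0.468, 0.53]
ft_force: [0.4, 0.7, -3.6]
width: 0.0236
```

```bash
python3 - <<'E'
from h import *
go([.502,.284,.23],np.radians(-82.3))
im=camera("wrist");save(im,"w13.png")
im=camera("side");save(im,"s13.png")
cv2.imwrite("pics/s13z.png",cv2.resize(im[120:270,150:300,::-1],None,fx=4,fy=4,interpolation=cv2.INTER_CUBIC))
E
```

```text
t 18.28 pos [0.5021 0.2854 0.2969] toolz [ 0.127 -0.992  0.001] heading -82.68 tilt 0.19 q7 -0.36 w 0.0236 F [ 0.38  0.74 -3.56]
shift units tool: [ 2.68 -0.    0.05] n 2.7
turn units: [-0.008  0.001  0.004] rows>= 0.05926180516543966
```

View pics/w13.png

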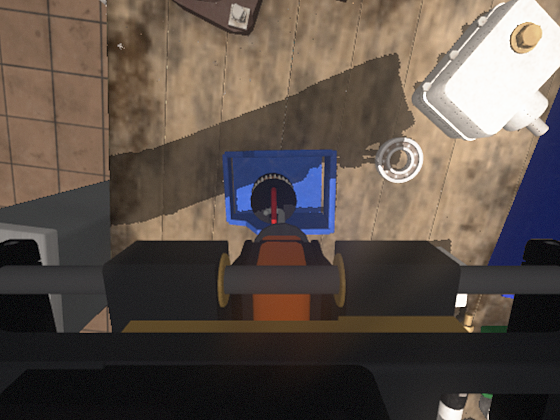

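View pics/s13z.png

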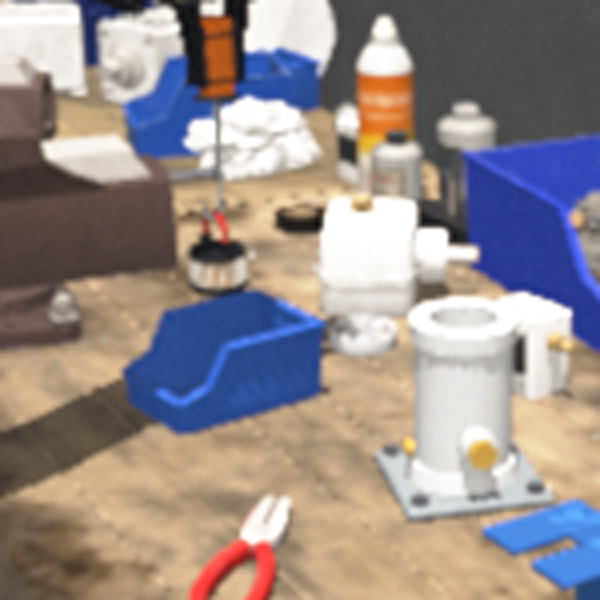

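```bash
python3 - <<'E'
from h import *
im=cv2.imread("pics/w13.png")
cv2.imwrite("pics/w13z.png",cv2.resize(im[135:245,210:350],None,fx=5.5,fy=5.5,interpolation=cv2.INTER_CUBIC))
E
```

```text
(no output)
```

View pics/w13z.png

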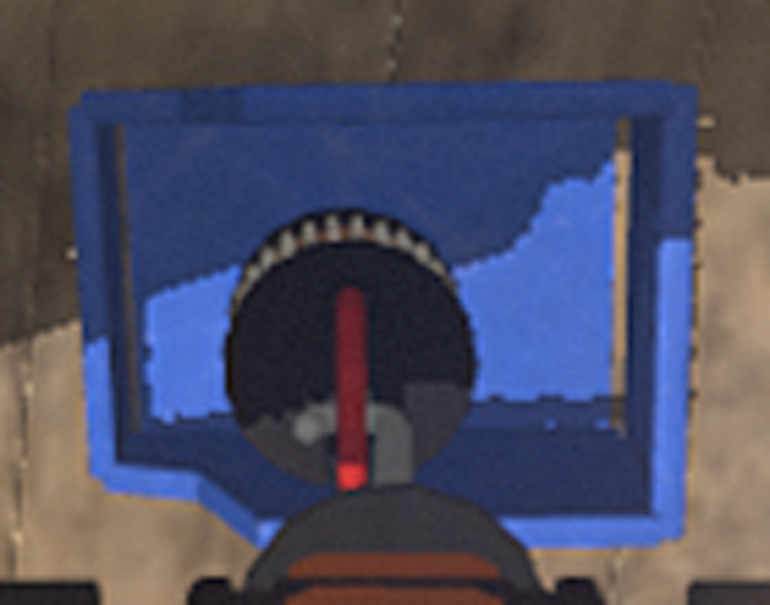

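```bash
python3 - <<'E'
from h import *
st=dict(read_state());st["ee_pos"]=np.array([.5021,.2854,.2969])
C=cam("wrist",st);z=lambda u,v:(209.6+u/5.5,134.6+v/5.5)
P=np.array([onz(C,z(*p),.002) for p in [(125,122),(617,118),(622,435),(128,435)]]);print(P.round(4))
print([np.linalg.norm(P[i]-P[(i+1)%4]).round(4) for i in range(4)],P.mean(0))
R=[onz(C,z(*p),.072) for p in [(693,85),(683,540)]];print("rim back",R,np.linalg.norm(R[0]-R[1]))
c=onz(C,z(352,362),.135);print("cart top approx",c)
E
```

```text
[[0.4284 0.3146 0.002 ]
 [0.5543 0.3319 0.002 ]
 [0.5694 0.2485 0.002 ]
 [0.4365 0.2312 0.002 ]]
[np.float64(0.1271), np.float64(0.0848), np.float64(0.134), np.float64(0.0837)] [0.49717917 0.28153443 0.002     ]
rim back [array([0.5597464 , 0.34458019, 0.072     ]), array([0.57535303, 0.24262737, 0.072     ])] 0.10314041075114251
cart top approx [0.49430802 0.28847294 0.135     ]
```

Emit:
{"fn": "arm_command", "kwargs": {"targets": [0,0,0,0.4,0,0.1,0,0,0,0,0.5,0,-0.04,0,0,0,0,0.5,0,-0.04,0,0,0,0,0.5,0,-0.04,0,0,0,0,0.5,0,-0.04,0,0,0,0,0.4,0,-0.04,0,0,0,0,0,0,0,0]}}

```text
time: 18.97
ee_pos: [0.5034, 0.2878, 0.224]
eef_rot: [0.468, 0.531, -0.467, 0.531]
ft_force: [-0.0, -0.4, -4.1]
width: 0.0235
```

```bash
python3 - <<'E'
from h import *
go([.502,.282,.205],np.radians(-82.3))
E
```

```text
t 18.97 pos [0.5034 0.2878 0.224 ] toolz [ 0.126 -0.992 -0.002] heading -82.76 tilt 0.14 q7 -0.34 w 0.0235 F [-0.01 -0.4  -4.12]
shift units tool: [ 0.76 -0.09  0.23] n 0.8
turn units: [-0.01  -0.002 -0.002] rows>= 0.06788970832357585
```

Emit:
{"fn": "arm_command", "kwargs": {"targets": [0,0,0,0.15,-0.05,0.12,0,0,0,0,0.2,0,0.08,0,0,0,0,0.2,0,0,0,0,0,0,0.15,0,0,0,0,0,0,0.1,0,0,0]}}

```text
time: 19.38
ee_pos: [0.5036, 0.2822, 0.2035]
eef_rot: [0.469, 0.53, -0.466, 0.531]
ft_force: [-0.8, -0.3, -3.5]
width: 0.0236
```

```bash
python3 - <<'E'
from h import *
go([.502,.282,.198],np.radians(-82.3))
im=camera("side");save(im,"s14.png")
cv2.imwrite("pics/s14z.png",cv2.resize(im[150:250,160:260,::-1],None,fx=5,fy=5,interpolation=cv2.INTER_CUBIC))
E
```

```text
t 19.38 pos [0.5036 0.2822 0.2035] toolz [ 0.126 -0.992 -0.003] heading -82.79 tilt 0.27 q7 -0.33 w 0.0236 F [-0.78 -0.3  -3.48]
shift units tool: [ 0.22 -0.06 -0.  ] n 0.2
turn units: [-0.011 -0.003 -0.005] rows>= 0.07821208667543042
```

View pics/s14z.png

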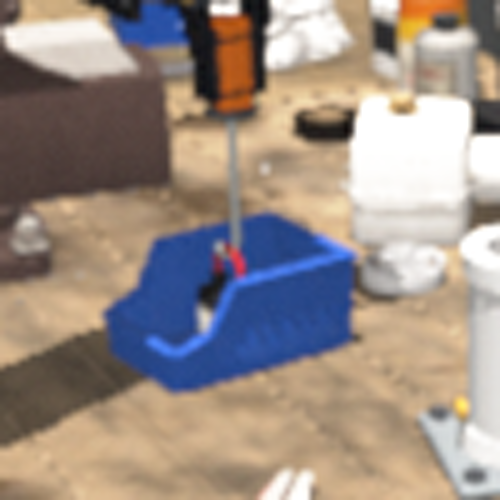

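Force still full weight; lower slowly.

Emit:
{"fn": "arm_command", "kwargs": {"targets": [0,0,0,0.1,-0.03,-0.02,0,0,0,0,0.1,0,-0.02,0,0,0,0,0.1,0,-0.02,0]}}

```text
time: 19.68
ee_pos: [0.5028, 0.2839, 0.1959]
eef_rot: [0.47, 0.53, -0.466, 0.531]
ft_force: [0.4, -0.7, -1.5]
width: 0.024
```

Emit:
{"fn": "arm_command", "kwargs": {"targets": [0,0,0,0.1,0,-0.02,0,0,0,0,0.1,0,-0.02,0,0,0,0,0.1,0,-0.02,0]}}

```text
time: 19.93
ee_pos: [0.5032, 0.2862, 0.1886]
eef_rot: [0.47, 0.53, -0.465, 0.531]
ft_force: [-0.3, 0.0, -0.7]
width: 0.0235
```

```bash
python3 - <<'E'
from h import *
go([.502,.282,.180],np.radians(-82.3))
im=camera("wrist");save(im,"w15.png")
cv2.imwrite("pics/w15z.png",cv2.resize(im[135:245,210:350,::-1],None,fx=5.5,fy=5.5,interpolation=cv2.INTER_CUBIC))
E
```

```text
t 19.93 pos [0.5032 0.2862 0.1886] toolz [ 0.126 -0.992 -0.005] heading -82.77 tilt 0.44 q7 -0.33 w 0.0235 F [-0.32  0.02 -0.72]
shift units tool: [ 0.34 -0.07  0.16] n 0.3
turn units: [-0.011 -0.006 -0.008] rows>= 0.09054588081293802
```

View pics/w15z.png

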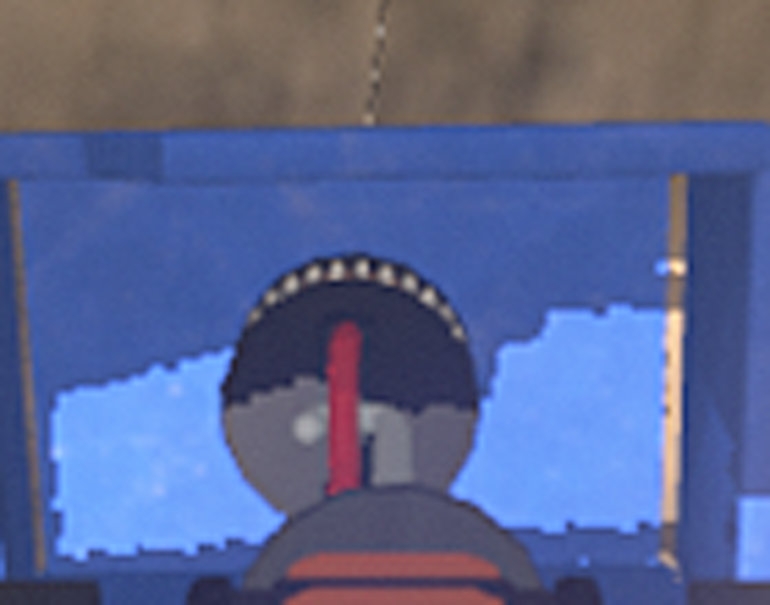

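Emit:
{"fn": "arm_command", "kwargs": {"targets": [0,0,0,0.12,-0.03,0.08,0,0,0,0,0.12,0,0,0,0,0,0,0.08,0,0,0]}}

```text
time: 20.23
ee_pos: [0.5028, 0.2842, 0.1798]
eef_rot: [0.47, 0.53, -0.465, 0.531]
ft_force: [-0.1, 0.4, -1.0]
width: 0.0236
```

```bash
python3 - <<'E'
from h import *
go([.536,.289,.180],np.radians(-82.3))
im=camera("wrist");save(im,"w16.png")
cv2.imwrite("pics/w16z.png",cv2.resize(im[135:245,210:350,::-1],None,fx=5.5,fy=5.5,interpolation=cv2.INTER_CUBIC))
E
```

```text
t 20.23 pos [0.5028 0.2842 0.1798] toolz [ 0.126 -0.992 -0.005] heading -82.75 tilt 0.46 q7 -0.32 w 0.0236 F [-0.13  0.43 -0.96]
shift units tool: [-0.    1.34 -0.02] n 1.3
turn units: [-0.01  -0.006 -0.008] rows>= 0.09014290602913368
```

View pics/w16z.png

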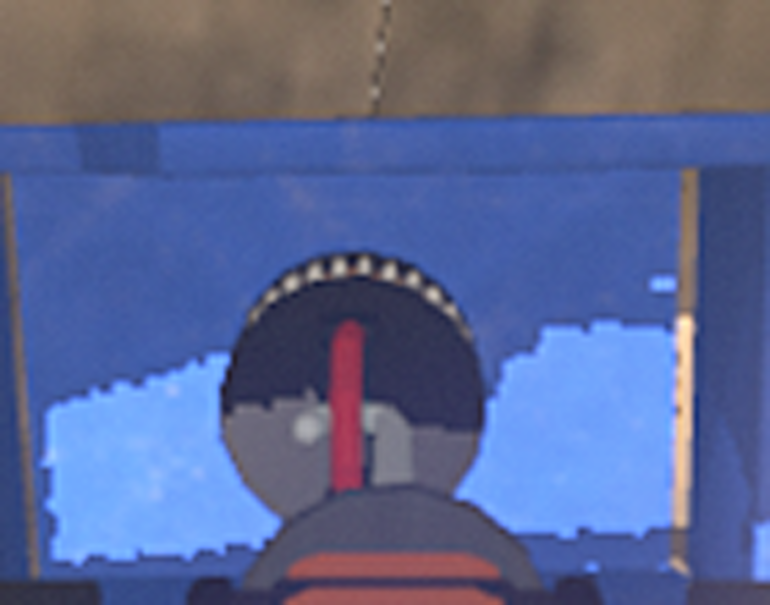

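Emit:
{"fn": "arm_command", "kwargs": {"targets": [0,0,0,0,0.2,0,0,0,0,0,0.02,0.25,0,0,0,0,0,0.02,0.25,0,0]}}

```text
time: 20.53
ee_pos: [0.5204, 0.2867, 0.1785]
eef_rot: [0.47, 0.531, -0.465, 0.531]
ft_force: [0.2, 0.8, -1.1]
width: 0.0239
```

```bash
python3 - <<'E'
from h import *
go([.536,.289,.180],np.radians(-82.3))
im=camera("wrist");save(im,"w17.png")
cv2.imwrite("pics/w17z.png",cv2.resize(im[135:245,210:350,::-1],None,fx=5.5,fy=5.5,interpolation=cv2.INTER_CUBIC))
E
```

```text
t 20.53 pos [0.5204 0.2867 0.1785] toolz [ 0.127 -0.992 -0.005] heading -82.7 tilt 0.43 q7 -0.29 w 0.0239 F [ 0.23  0.81 -1.15]
shift units tool: [-0.06  0.63 -0.01] n 0.6
turn units: [-0.009 -0.006 -0.007] rows>= 0.08291221638600234
```

View pics/w17z.png

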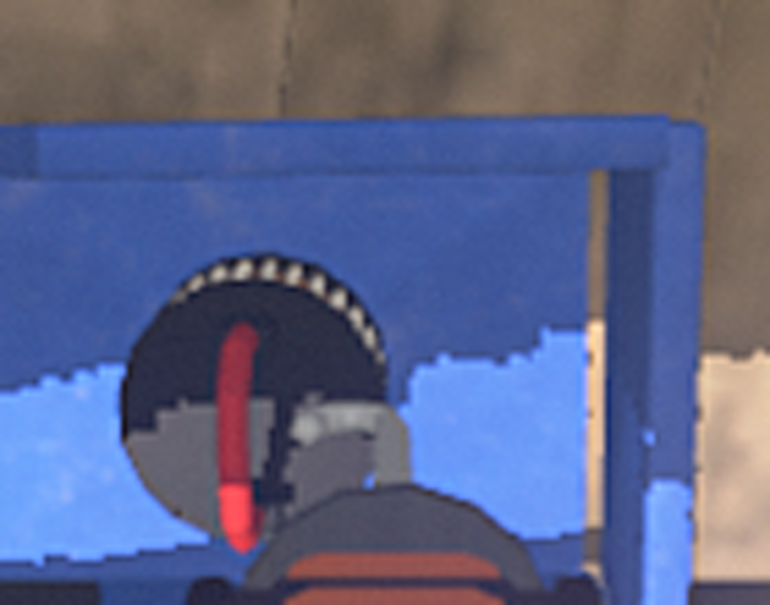

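Emit:
{"fn": "arm_command", "kwargs": {"targets": [0,0,0,0,0.25,0,0,0,0,0,0,0.2,0,0,0,0,0,-0.4,0,0,0,0,0,0,-0.6,0,0,0,0,0,0,-0.8,0,0,0,0,0,0,-0.8,0,0,0,0,0,0,-0.8,0,0,0,0,0,0,0,0,0,0]}}

```text
time: 21.25
ee_pos: [0.535, 0.2865, 0.2691]
eef_rot: [0.47, 0.529, -0.466, 0.531]
ft_force: [0.6, -0.9, -1.4]
width: 0.0236
```

```bash
python3 - <<'E'
from h import *
go([.42,-.261,.32],np.radians(-86))
im=camera("wrist");save(im,"w18.png")
cv2.imwrite("pics/w18z.png",cv2.resize(im[115:245,190:350,::-1],None,fx=4.5,fy=4.5,interpolation=cv2.INTER_CUBIC))
E
```

```text
t 21.25 pos [0.535  0.2865 0.2691] toolz [ 0.124 -0.992 -0.002] heading -82.88 tilt 0.32 q7 -0.3 w 0.0236 F [ 0.59 -0.88 -1.37]
shift units tool: [-2.11 -7.27 21.16] n 21.2
turn units: [ 0.069 -0.002 -0.007] rows>= 0.43788947534861
```

View pics/w18z.png

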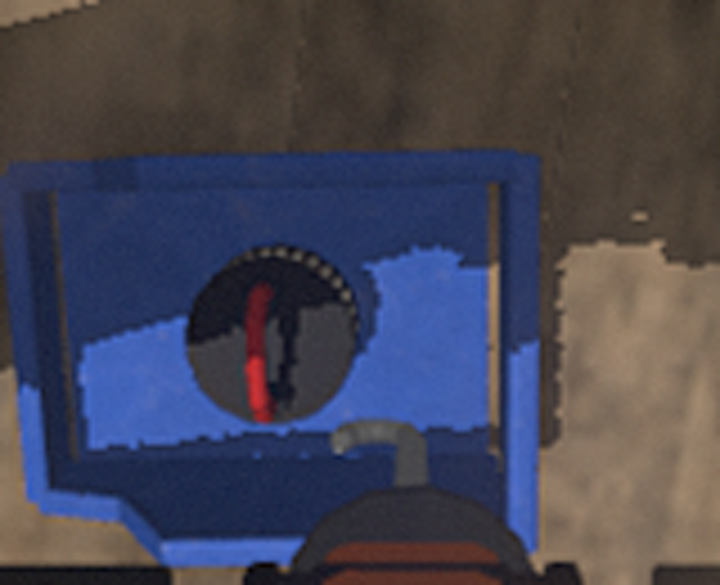

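```bash
python3 - <<'E'
from h import *
st=dict(read_state());st["ee_pos"]=np.array([.535,.2865,.2691])
C=cam("wrist",st);z=lambda u,v:(189.6+u/4.5,114.6+v/4.5)
c=onz(C,z(272,334),.036);print(c)
a=np.radians(7.7);d=c[:2]-np.array([.4975,.2825]);print("bin frame",d@[np.cos(a),np.sin(a)],d@[-np.sin(a),np.cos(a)])
E
```

```text
[0.49752829 0.28548737 0.036     ]
bin frame 0.00042829732774219564 0.0029566421145120307
```

Emit:
{"fn": "arm_command", "kwargs": {"targets": [0,0,0,-1,-0.1,0.2,0,0,0,0,-1,-0.4,0.6,0,0,0,0,-0.5,-0.4,0.9,0,0,0,0,0,-0.4,0.9,0,0,0,0,0,-0.4,0.9,0,0,0,0,0,-0.4,0.9,0,0,0,0,0,-0.4,0.9,0,0,0,0,0,-0.4,0.9,0,0,0,0,0,-0.4,0.9,0,0,0,0,0,-0.4,0.9,0,0,0,0,0,-0.4,0.9,0,0,0,0,0,-0.4,0.9,0]}}

```text
time: 22.3
ee_pos: [0.4468, 0.023, 0.3232]
eef_rot: [0.462, 0.533, -0.468, 0.532]
ft_force: [1.4, -0.4, -1.2]
width: 0.0235
```

```bash
python3 - <<'E'
from h import *
go([.41,-.261,.30],np.radians(-86))
E
```

```text
t 22.3 pos [0.4468 0.023  0.3232] toolz [ 0.134 -0.991  0.004] heading -82.29 tilt 0.49 q7 -0.13 w 0.0235 F [ 1.36 -0.39 -1.19]
shift units tool: [ 0.99 -2.98 11.06] n 11.1
turn units: [0.082 0.005 0.009] rows>= 0.5219408661714022
```

Emit:
{"fn": "arm_command", "kwargs": {"targets": [0.02,0,0,0,0,0.9,0,0.02,0,0,0,0,0.9,0,0.02,0,0,0,0,0.9,0,0.02,0,0,0,-0.1,0.9,0,0,0,0,0,-0.2,0.9,0,0,0,0,0,-0.3,0.9,0,0,0,0,0,-0.4,0.9,0,0,0,0,0.1,-0.4,0.9,0,0,0,0,0.2,-0.4,0.9,0,0,0,0,0.3,-0.4,0.9,0,0,0,0,0.3,-0.4,0.9,0,0,0,0,0,0,0,0]}}

```text
time: 23.3
ee_pos: [0.3926, -0.245, 0.2936]
eef_rot: [0.48, 0.519, -0.488, 0.512]
ft_force: [0.5, -0.7, -2.5]
width: 0.0235
```

```bash
python3 - <<'E'
from h import *
go([.41,-.261,.166],np.radians(-86))
E
```

```text
t 23.3 pos [ 0.3926 -0.245   0.2936] toolz [ 0.063 -0.998 -0.   ] heading -86.38 tilt 0.85 q7 0.33 w 0.0235 F [ 0.53 -0.71 -2.51]
shift units tool: [5.09 0.73 0.68] n 5.1
turn units: [-0.008 -0.001  0.019] rows>= 0.1301810289819604
```

Emit:
{"fn": "arm_command", "kwargs": {"targets": [-0.008,0,0.019,0.6,0.4,0.4,0,0,0,0,0.7,0.3,0.3,0,0,0,0,0.7,0,0,0,0,0,0,0.7,0,0,0,0,0,0,0.7,0,0,0,0,0,0,0.7,0,0,0,0,0,0,0.4,0,0,0,0,0,0,0,0,0,0]}}

```text
time: 23.97
ee_pos: [0.4101, -0.2608, 0.1725]
eef_rot: [0.485, 0.517, -0.481, 0.516]
ft_force: [-0.4, -0.1, -1.1]
width: 0.0236
```

```bash
python3 - <<'E'
from h import *
go([.41,-.261,.166],np.radians(-86))
E
```

```text
t 23.97 pos [ 0.4101 -0.2608  0.1725] toolz [ 0.066 -0.998 -0.005] heading -86.2 tilt 0.33 q7 0.72 w 0.0236 F [-0.39 -0.15 -1.06]
shift units tool: [ 0.26 -0.    0.01] n 0.3
turn units: [-0.004 -0.006 -0.003] rows>= 0.05342544286997211
```

Emit:
{"fn": "arm_command", "kwargs": {"targets": [0,-0.006,0,0.1,0.4,0,0,0,0,0,0.06,0.5,0,0,0,0,0,0.03,0.5,0,0,0,0,0,0.03,0.4,0,0]}}

```text
time: 24.3
ee_pos: [0.4542, -0.2567, 0.1663]
eef_rot: [0.485, 0.517, -0.483, 0.515]
ft_force: [-0.5, 0.8, -1.7]
width: 0.0238
```

```bash
python3 - <<'E'
from h import *
go([.486,-.2565,.166],np.radians(-86))
im=camera("side");save(im,"s19.png")
cv2.imwrite("pics/s19z.png",cv2.resize(im[220:320,230:330,::-1],None,fx=5,fy=5,interpolation=cv2.INTER_CUBIC))
E
```

```text
t 24.3 pos [ 0.4542 -0.2567  0.1663] toolz [ 0.064 -0.998 -0.004] heading -86.33 tilt 0.21 q7 0.78 w 0.0238 F [-0.53  0.78 -1.68]
shift units tool: [0.01 1.27 0.07] n 1.3
turn units: [-0.007 -0.005  0.001] rows>= 0.05526357843010321
```

View pics/s19z.png

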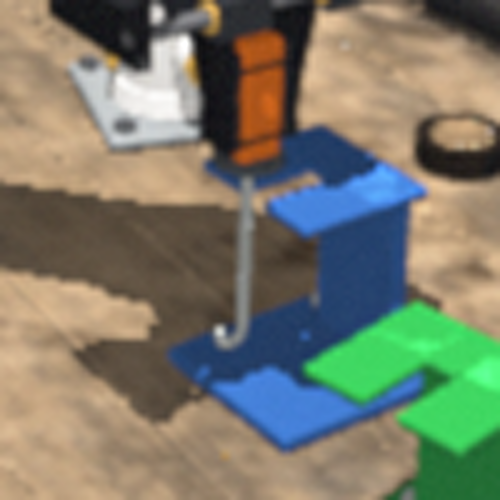

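Emit:
{"fn": "arm_command", "kwargs": {"targets": [0,0,0,0.03,0.4,0.05,0,0,0,0,0.03,0.45,0,0,0,0,0,0.03,0.3,0,0,0,0,0,0,0,0,0]}}

```text
time: 24.68
ee_pos: [0.4858, -0.2545, 0.1655]
eef_rot: [0.484, 0.517, -0.482, 0.516]
ft_force: [-0.1, 0.1, -0.9]
width: 0.0238
```

```bash
python3 - <<'E'
from h import *
go([.486,-.2565,.150],np.radians(-86))
E
```

```text
t 24.68 pos [ 0.4858 -0.2545  0.1655] toolz [ 0.067 -0.998 -0.003] heading -86.17 tilt 0.16 q7 0.79 w 0.0238 F [-0.12  0.06 -0.93]
shift units tool: [0.62 0.   0.08] n 0.6
turn units: [-0.004 -0.003  0.   ] rows>= 0.03226097378711336
```

Emit:
{"fn": "arm_command", "kwargs": {"targets": [0,0,0,0.25,-0.01,0.07,0,0,0,0,0.2,0,0,0,0,0,0,0.12,0,0,0]}}

```text
time: 24.93
ee_pos: [0.4848, -0.2566, 0.1513]
eef_rot: [0.484, 0.517, -0.482, 0.516]
ft_force: [-0.7, 0.7, -1.9]
width: 0.0235
```

```bash
python3 - <<'E'
from h import *
go([.486,-.2565,.1495],np.radians(-86))
E
```

```text
t 24.93 pos [ 0.4848 -0.2566  0.1513] toolz [ 0.067 -0.998 -0.002] heading -86.19 tilt 0.14 q7 0.81 w 0.0235 F [-0.7   0.66 -1.92]
shift units tool: [ 0.07  0.05 -0.  ] n 0.1
turn units: [-0.004 -0.003 -0.001] rows>= 0.032352454140394074
```

Emit:
{"fn": "arm_command", "kwargs": {"targets": [0,0,0,0.08,0.05,0,0,0,0,0,0.05,0.0,0,0]}}

```text
time: 25.1
ee_pos: [0.485, -0.2567, 0.149]
eef_rot: [0.485, 0.517, -0.482, 0.515]
ft_force: [-8.9, 10.5, 36.2]
width: 0.024
```

Emit:
{"fn": "arm_command", "kwargs": {"targets": [0,0,0,-0.02,0,0,0,0,0,0,0,0,0,0.6,0,0,0,0,0,0,0.8,0,0,0,0,0,0,1,0,0,0,0,0,0,1,0,0,0,0,0,0,1,0,0,0,0,0,0,1,0,0,0,0,0,0,1,0,0,0,0,0,0,1]}}

```text
time: 25.85
ee_pos: [0.4842, -0.2572, 0.1498]
eef_rot: [0.485, 0.517, -0.482, 0.515]
ft_force: [0.0, 0.1, -0.4]
width: 0.0693
```

```bash
python3 - <<'E'
from h import *
go([.486,-.2565,.25],np.radians(-86))
im=camera("wrist");save(im,"w20.png")
E
```

```text
t 25.85 pos [ 0.4842 -0.2572  0.1498] toolz [ 0.064 -0.998 -0.005] heading -86.34 tilt 0.29 q7 0.81 w 0.0693 F [ 0.01  0.14 -0.38]
shift units tool: [-4.01  0.08 -0.04] n 4.0
turn units: [-0.008 -0.006 -0.002] rows>= 0.06322128183405917
```

View pics/w20.png

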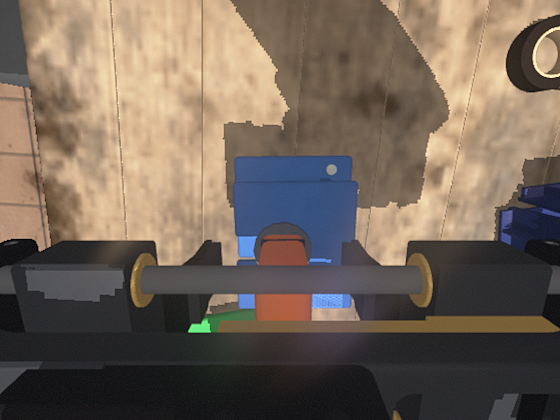

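Free of the fingers; raise straight up.

Emit:
{"fn": "arm_command", "kwargs": {"targets": [0,0,0,0,0,0,1,0,0,0,0,0,0,1,0,0,0,-0.3,0,0,1,0,0,0,-0.5,0,0,1,0,0,0,-0.8,0,0,1,0,0,0,-0.8,0,0,1,0,0,0,-0.8,0,0,1,0,0,0,-0.8,0,0,1,0,0,0,-0.8,0,0,1,0,0,0,-0.8,0,0,1,0,0,0,-0.8,0,0.3,1,0,0,0,0,0,0,1]}}

```text
time: 26.9
ee_pos: [0.4826, -0.2675, 0.3258]
eef_rot: [0.487, 0.515, -0.483, 0.514]
ft_force: [-0.2, -0.8, 0.3]
width: 0.0872
```

```bash
python3 - <<'E'
from h import *
go([.486,-.31,.33],np.radians(-86))
S=[]
for n in ["scene","side"]:
    im=camera(n);save(im,f"{n}21.png");c=im[140:350,170:370] if n=="side" else im[150:360,170:370]
    S.append(cv2.resize(c[...,::-1],(400,420),interpolation=cv2.INTER_CUBIC))
cv2.imwrite("pics/c21.png",np.hstack(S))
E
```

```text
t 26.9 pos [ 0.4826 -0.2675  0.3258] toolz [ 0.06  -0.998 -0.004] heading -86.57 tilt 0.28 q7 0.71 w 0.0872 F [-0.17 -0.83  0.29]
shift units tool: [-0.17  0.03  1.7 ] n 1.7
turn units: [-0.013 -0.005 -0.004] rows>= 0.08883322454772108
```

View pics/c21.png

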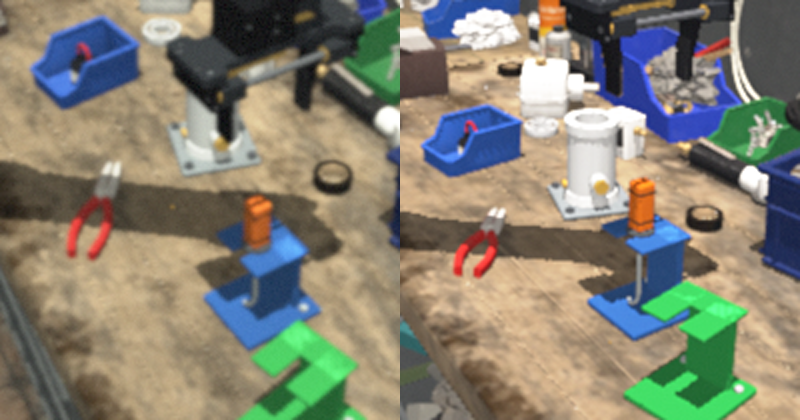

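```bash
python3 - <<'E'
from h import *
for n in ["scene","side"]:
    for f in [f"{n}0",f"{n}21"]:
        im=cv2.imread(f"pics/{f}.png");h=cv2.cvtColor(im,cv2.COLOR_BGR2HSV)
        m=((h[...,0]>3)&(h[...,0]<18)&(h[...,1]>180)&(h[...,2]>110)).astype(np.uint8)
        m[:220]=0;m[285:]=0;m[:,:275]=0;m[:,320:]=0
        k=max(cv2.findContours(m,0,1)[0],key=cv2.contourArea);M=cv2.moments(k)
        print(f,M["m10"]/M["m00"],M["m01"]/M["m00"],cv2.contourArea(k),cv2.boundingRect(k))
E
```

```text
scene0 298.39874551971326 259.5779569892473 186.0 (294, 248, 11, 25)
scene21 298.22673031026255 259.109785202864 209.5 (293, 248, 12, 25)
side0 290.57182130584187 241.76975945017182 242.5 (285, 229, 12, 27)
side21 290.35714285714283 241.79183673469387 245.0 (285, 229, 12, 27)
```

The hook is back where it hung, to within about 1 mm. Handing in.

```bash
python3 - <<'E'
from h import *
s=read_state();print(s["time"],np.abs(s["joint_vel"]).max())
print(close_job())
E
```

```text
27.0 0.0458075063608049
the job is handed in; nothing more can be done
None
```

I caught the cartridge's red loop with the pull hook, drew the cartridge out, stood it in the blue bin and unhooked it. I then hung the hook back in the blue rack and handed the job in at 27 s of the 72 s allowed. No verdict was reported.

Last checks before handing in:
- **Cartridge:** it stood upright, less than 1 mm off the bin's centre in x and about 3 mm off in y. The wrist picture showed the hook clear of the loop.
- **Pull hook:** it hung upright in the slot. Its handle was within 0.5 pixel (about 1 mm) of its starting place in both fixed cameras.
- **Gripper:** it was open and raised to 0.33 m, clear of everything, with no contact force.
- **Bystanders:** the arm never went near the valve block, the tape roll or the pliers. In the last pictures the tape and pliers look unmoved, but I did not measure them.

Two things disagreed or stood out:
- **Hook direction:** the cameras showed the hook pointing toward the rack's open end (-x), not +y as described. I turned it by what I saw and hung it back the way it had been.
- **Force on the rack:** seating the collar briefly pressed the plate with about 36 N through the held tool. I then backed off and released.

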